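# Pack the check weights and pin the pot shut

## Task

Pack the brass check weights for calibration: unscrew the cap of the pot fully, swing it aside on its arm and set every check weight that is on the bench down inside the pot, gently and not dropped in, standing or on its side. Then swing the cap back over the mouth, screw it fully home, and push the tapered drift from its wooden stand down through the hole of the cap's tongue and the offset keeper hole under it until its collar sits on the tongue, which pulls the two holes into line; leave it there. Do not knock over the oil bottle or the dial gauge.

Things in the scene. Friction and masses are not known exactly. Their poses are not given: they have to be found in the camera images.
- pot: Fixed grey round pot, outside diameter 170 mm, bore 156 mm, inner floor 6 mm and rim 80 mm above the bench. Origin: centre of its underside. Its x axis points to the pivot post (22 mm diameter, at x = 145 mm), its y axis to the keeper bracket, 113 mm out. Turned up to 0.25 rad either way from the world axes (x away from the robot).
- swing_arm (a joint): Swing of the flat arm (20 mm wide, 106 to 122 mm high) about the post, rad: 0 = closed on its stop, cap over the pot; grows as it swings clockwise seen from above, to the pot's +y side, stop at 1.5. Stays where left (friction 0.15 N m). The cap's plug fills the mouth: it swings only with the cap unscrewed by over 1.7 rad, and the cap screws down only with the arm within 0.03 rad of closed.
- pivot_top (a point): Point on the swing arm's upright pivot axis, 114 mm above the bench. The cap's centre circles round it at a radius of 145 mm.
- cap (a joint): Twist of the screw cap relative to the swing arm, rad: 0 = screwed fully home on its stop, grows as it turns anticlockwise seen from above, stop at 2.2 = fully unscrewed. The thread lifts the cap 5.5 mm per rad. Stays where left (friction 0.12 N m). The cap stays on the arm and cannot be lifted off; seen in the world it turns with the arm too.
- cap_grip (a point): Centre of the black grip bar on top of the cap, on the twist axis: the bar is 70 mm long along this point's x axis, 20 mm thick along its y axis and 30 mm tall; its centre is 153 mm above the bench when screwed home. The arm passes 15 mm under the bar. The cap below is a ribbed aluminium disc of 178 mm diameter.
- tongue_hole (a point): Centre of the hole at the upper face of the tongue, an aluminium plate 46 mm wide and 8 mm thick that sticks out of the cap's edge, 113 mm from the cap's axis; hole diameter 17 mm, 1.5 mm chamfer. Turns with the cap; when the cap is home it lies over the keeper, 88 mm above the bench.
- keeper_hole (a point): Centre of the hole at the upper face of the keeper, a 46 x 36 x 10 mm steel plate on the pot's side, top face 74 mm above the bench (6 mm under the tongue); hole diameter 17 mm, 1.5 mm chamfer. The keeper slides along the pot's x axis with 2.5 N friction and starts with its hole about 3 to 5 mm out of line with the tongue's closed position.
- drift: Loose steel drift, 0.13 kg, standing point down in its stand. Origin: underside of its collar, on its axis; z along it, up to the head. Above: collar 32 mm diameter, 4 mm high, then a knurled round head, 24 mm diameter, from 4 to 38 mm. Below: shank of 15 mm diameter for 35 mm, then a taper over 40 mm to a 5 mm tip, 75 mm under the origin.
- weight_0: Brass check weight standing on the bench (0.25 kg): round body 37 mm diameter and 36 mm high with a sloping shoulder, and on it a round knob of 14 to 18 mm diameter up to 52 mm. Origin: centre of its underside; z up through the knob. Two to four of the four weights are present in a run.
- weight_1: Brass check weight standing on the bench (0.25 kg): round body 37 mm diameter and 36 mm high with a sloping shoulder, and on it a round knob of 14 to 18 mm diameter up to 52 mm. Origin: centre of its underside; z up through the knob. Two to four of the four weights are present in a run.
- weight_2: Brass check weight standing on the bench (0.25 kg): round body 37 mm diameter and 36 mm high with a sloping shoulder, and on it a round knob of 14 to 18 mm diameter up to 52 mm. Origin: centre of its underside; z up through the knob. Two to four of the four weights are present in a run.
- weight_3: Brass check weight standing on the bench (0.25 kg): round body 37 mm diameter and 36 mm high with a sloping shoulder, and on it a round knob of 14 to 18 mm diameter up to 52 mm. Origin: centre of its underside; z up through the knob. Two to four of the four weights are present in a run.
- oil_bottle: Bystander: oil bottle with red spout, 53 mm diameter, 158 mm tall, loose. Origin: centre of its underside.
- dial_gauge: Bystander: grey bench dial gauge, 48 x 66 x 146 mm, loose. Origin: centre of its underside.
- drift_stand: Fixed wooden block 70 x 70 x 80 mm with a hole of 19 mm diameter, 78 mm deep, in which the drift stands with its collar on the block's top. Origin: centre of its underside.
Mind the look-alikes: they are no part of the job. Leave any blue or purple look-alike of the weight_0 alone.

How it is judged:
By the outcome, as a careful person would: the job done as asked, in the order asked, and still so for the second after the job is handed in, with the robot touching nothing.
Of weight_0, weight_1, weight_2, weight_3 only 2 to 4 are there at a start; the rules pass over those that are not, and their reading is None.
At some moment in a run one of weight_0, weight_1, weight_2, weight_3 may be knocked a few centimetres aside while the robot is not near it.
It also fails if it takes over 210 s, if anything falls off the work surface, if the arm or the gripper's body presses on something with over 40 N, if the wrist force passes 120 N, or if a joint passes its speed limit or range.

## Robot

A 7-joint arm with a two-finger parallel gripper is mounted at the origin on a cart in front of the work surface, level with it; the furniture and walls round the work are solid. World frame = base frame: x ahead of the robot, y to its left, z up, the work surface at z = 0. Lengths are in m, angles in rad, forces in N, time in s.
With the tool pointing down it reaches from about 0.4 to 0.9 m from the base axis. Payload 5.6 kg.
Tool frame: the origin (TCP) lies midway between the tips of the shut fingers; the grasp point (between the pads) lies 19 mm behind it (ctrl.tcp_to_grasp is the z of the grasp point in the tool frame, in m); z points along the fingers, y is the line along which they close (so a half turn about z gives the same grasp; the last joint's range is limited). The gripper opens to 92 mm and grips with 3 to 60 N. Pads are 20 mm wide; open, the fingers measure 128 mm over their backs; the gripper's body (75 mm by 189 mm) begins 69 mm behind the grasp point.
Start: joints at [-1.368, 0.468, -0.012, 1.603, 0.006, 1.071, -0.056], TCP at [0.158, 0.63, 0.215] pointing down, gripper open.
Joint ranges: [-2.53, 2.53], [-0.31, 2.02], [-1.57, 1.55], [0.28, 2.44], [-1.29, 4.43], [0.15, 1.84], [-2.92, 2.92]. Speed limits (rad/s): [2.57, 2.57, 3.14, 3.14, 3.14, 3.14, 3.14].

## Interface

Orientations are given as a unit quaternion [x, y, z, w].
In Python, from rig import ctrl, imaging gives the robot as it stands. The module is installed in compiled form; this text tells all that it offers.
- The arm moves only by the tool servo_tool, never from a script. Its argument "targets" is a list of rows, each an object of numbers: "fingers": the finger opening in m, from 0 to 0.0919; "dx", "dy", "dz": the shift along the tool's x, y, z in m; "rx", "ry", "rz": the turn, a rotation vector about the tool's x, y, z in degrees. In form: [{"fingers": .., "dx": .., "dy": .., "dz": .., "rx": .., "ry": .., "rz": ..}, ...]. A call has 1 to 8 rows; each row shifts and turns the commanded pose from where the row before left it, along the tool's axes as they then stand; what a row does not reach is not made up. A row lasts 1/10 s, in which the tool goes at most 50 mm and 8.59 degrees, less where a joint would pass 70% of its speed; a pose out of reach is approached as far as the arm can. A call with a gripper value outside its range is refused whole. The fingers move at their own pace and stop on an object; the grip force is fixed at half the most. Time passes only in rows, so rows that do not move let the fingers close. It gives the time, the measured TCP pose, the force, the opening and the grip force at its end, in the units of the state.
- ctrl.read_state(): the state, without advancing time (a new reading comes with each control period).
- imaging.get_image(name): name is "side" or "top" or "wrist"; returns the picture (384x512x3 uint8, red, green, blue); there is no depth.
- imaging.get_calibration(name): a dict with "camera_matrix" (3x3 intrinsics, pixels), "rvec" (rotation vector, rad) and "tvec" (3), from world to camera coordinates, as OpenCV has them; the wrist camera has in their place "T_tool_cam" (4x4, takes a point from camera to tool coordinates, whose origin is the TCP and whose axes are the flange's). Camera axes: x right, y down, z forward; pixel columns grow to the right and rows downward; lengths in m; the calibration is good to about 2 mm. A picture is of the moment at which its call begins: read the wrist's pose just before it. get_calibration takes no time and is no camera call.
- ctrl.hand_in(): hands the job in; it is judged then, once.
The state is a dict: "t": time; "joint_pos": joint angles; "dq": joint speeds; "joint_efforts": joint torques, N m; "tool_pos": TCP position; "tcp_rot": TCP orientation; "ft_force": force on the tool from outside, world axes, zero at the start; "moment": the same for the moment, N m; "width": opening from 0.0 (shut) to 1.0 (fully open); "grip_force": force on a finger pad.
Only numpy, scipy, OpenCV 4.12 (cv2) and the standard library are available. Lean on these libraries where they do the work, as an engineer would, in place of code of your own. Each camera call takes 0.05 s, during which the arm holds its last target. There are 200 camera calls.

## Working session

There is one attempt and no reset: what is moved stays moved. The work goes in short steps, Python scripts to look and compute and a tool call to move; the robot and the scene stay as the last step left them, time stands still between calls to the robot, and variables do not carry over. Pictures are saved under pics/ and viewed, at most 14 in all, crops included, and the job is handed in when it is done.

Besides the shell and the picture viewer there is one more tool, called after "Emit:" in YAML: its name, and indented under it one key for each argument. servo_tool: Moves the arm, as the interface text tells. Its arguments: {"type":"object","properties":{"targets":{"type":"array"}},"required":["targets"]}

```bash
mkdir -p pics; cat > h.py <<'E'
import numpy as np, cv2
from scipy.spatial.transform import Rotation as R
from rig import ctrl, imaging
def snap(n,f):
    s=ctrl.read_state(); im=imaging.get_image(n); cv2.imwrite(f'pics/{f}.png',cv2.cvtColor(im,cv2.COLOR_RGB2BGR)); return s,im
def cam(n,s=None):
    c=imaging.get_calibration(n); K=np.array(c['camera_matrix'])
    if n=='wrist':
        T=np.eye(4); T[:3,:3]=R.from_quat(s['tcp_rot']).as_matrix(); T[:3,3]=s['tool_pos']
        M=np.linalg.inv(T@np.array(c['T_tool_cam']))
        return K,M[:3,:3],M[:3,3]
    return K,R.from_rotvec(np.ravel(c['rvec'])).as_matrix(),np.ravel(c['tvec'])
def px2w(n,uv,z,s=None):
    K,r,t=cam(n,s); C=-r.T@t; d=r.T@np.linalg.inv(K)@np.array([uv[0],uv[1],1.]); return C+d*(z-C[2])/d[2]
def w2px(n,p,s=None):
    K,r,t=cam(n,s); q=K@(r@np.array(p,float)+t); return q[:2]/q[2]
E
python3 - <<'E'
from h import *
a=snap('top','top0')[1]; b=snap('side','side0')[1]; s,c=snap('wrist','wrist0')
print(s)
for n in('top','side'):
    K,r,t=cam(n); print(n,K.tolist(),(-r.T@t).round(3),r.round(2).tolist(), imaging.get_calibration(n).keys())
print(imaging.get_calibration('wrist'))
E
```

```text
{'t': 0.1, 'joint_pos': array([-1.36799778,  0.46827917, -0.01159964,  1.60350745,  0.00600957,
        1.07139341, -0.05631049]), 'dq': array([ 0.00019054, -0.0018927 , -0.00096167, -0.00505677,  0.00171378,
        0.00014997,  0.00092089]), 'joint_efforts': array([ 1.09919514e-03, -5.21649528e+01, -1.24981126e-02, -2.44369018e+01,
       -5.69025963e-02,  1.41358850e-02,  4.75605304e-05]), 'tool_pos': array([0.1581103 , 0.62995008, 0.21375202]), 'tcp_rot': array([ 1.22626470e-01,  9.92452591e-01, -7.75853092e-04, -3.38744191e-05]), 'ft_force': array([-0.01537594, -0.67598683,  0.03994401]), 'moment': array([-0.00046679,  0.05620642, -0.03264844]), 'grip_force': 0.0, 'width': 1.0004562680281335}
top [[373.82301237300493, 0.0, 255.97120588700136], [0.0, 373.82301237300493, 185.47158113062966], [0.0, 0.0, 1.0]] [ 0.345 -0.047  1.181] [[0.08, -1.0, -0.0], [-0.97, -0.08, -0.21], [0.21, 0.02, -0.98]] dict_keys(['camera_matrix', 'rvec', 'tvec'])
side [[488.49121731249, 0.0, 248.02511782087876], [0.0, 488.49121731249, 189.45931376050135], [0.0, 0.0, 1.0]] [ 0.458 -1.255  0.911] [[1.0, -0.09, 0.02], [-0.03, -0.55, -0.83], [0.09, 0.83, -0.55]] dict_keys(['camera_matrix', 'rvec', 'tvec'])
{'camera_matrix': array([[298.49773729,   0.        , 255.82840209],
       [  0.        , 298.49773729, 189.91895745],
       [  0.        ,   0.        ,   1.        ]]), 'T_tool_cam': array([[-1.37705623e-03, -9.68249210e-01, -2.49983142e-01,
         6.96112355e-02],
       [ 9.99999051e-01, -1.32448629e-03, -3.78514009e-04,
         2.01233493e-04],
       [ 3.53966452e-05, -2.49983427e-01,  9.68250115e-01,
        -1.70785173e-01],
       [ 0.00000000e+00,  0.00000000e+00,  0.00000000e+00,
         1.00000000e+00]])}
```

View pics/top0.png

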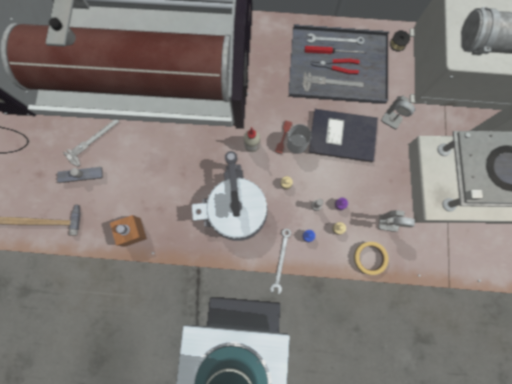

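View pics/side0.png

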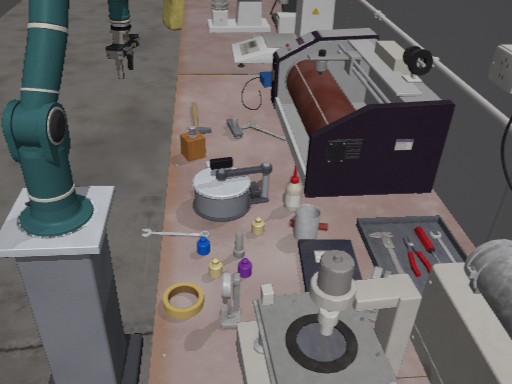

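```bash
python3 - <<'E'
import cv2,numpy as np
a=cv2.imread('pics/top0.png')[125:265,95:355]; a=cv2.resize(a,None,fx=3,fy=3,interpolation=cv2.INTER_CUBIC)
cv2.imwrite('pics/c1.png',a)
b=cv2.imread('pics/side0.png')[125:320,140:340]; b=cv2.resize(b,None,fx=3,fy=3,interpolation=cv2.INTER_CUBIC)
cv2.imwrite('pics/c2.png',b)
E
```

```text
(no output)
```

View pics/c1.png

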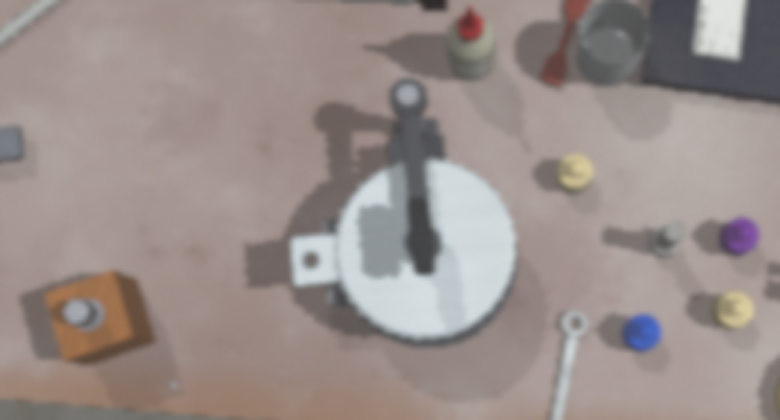

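View pics/c2.png

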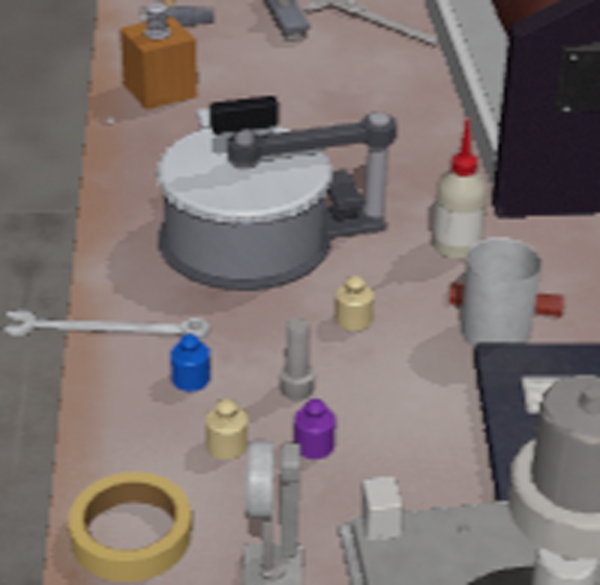

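```bash
cat >> h.py <<'E'
def crop(u,v): return (u/3+95,v/3+125)
E
python3 - <<'E'
from h import *
T=lambda n,u,v,z: print(n,px2w('top',crop(u,v),z).round(4))
T('cap',426,249,.09);T('tongue',311,260,.088);T('post',407,97,.122)
T('w0',576,170,.045);T('w1',736,308,.045);T('blue',643,330,.045);T('purple',740,235,.045);T('grey',675,230,.07)
T('bottle',470,55,.05);T('drift',77,312,.118);T('stand',98,315,.08);T('bar',422,235,.16)
print('gauge',px2w('top',(395,220),.07))
s=ctrl.read_state(); print(R.from_quat(s['tcp_rot']).as_matrix().round(3))
E
```

```text
cap [0.5041 0.0251 0.09  ]
tongue [0.4843 0.1368 0.088 ]
post [0.6477 0.0555 0.122 ]
w0 [ 0.6057 -0.1194  0.045 ]
w1 [ 0.4763 -0.2897  0.045 ]
blue [ 0.4465 -0.1973  0.045 ]
purple [ 0.5513 -0.2912  0.045 ]
grey [ 0.5465 -0.2207  0.07  ]
bottle [7.196e-01 6.000e-04 5.000e-02]
drift [0.413  0.3469 0.118 ]
stand [0.4142 0.34   0.08  ]
bar [0.5065 0.0253 0.16  ]
gauge [ 0.50952698 -0.44560262  0.07      ]
[[-0.97   0.243 -0.   ]
 [ 0.243  0.97  -0.001]
 [-0.    -0.001 -1.   ]]
```

Emit:
servo_tool:
  targets:
    - {"fingers": 0.0919, "dx": -0.02, "dy": -0.025, "dz": -0.02}
    - {"fingers": 0.0919, "dx": -0.02, "dy": -0.025, "dz": -0.02}
    - {"fingers": 0.0919, "dx": -0.02, "dy": -0.025, "dz": -0.02}
    - {"fingers": 0.0919, "dx": -0.02, "dy": -0.025, "dz": -0.02}
    - {"fingers": 0.0919, "dx": -0.02, "dy": -0.025, "dz": -0.02}
    - {"fingers": 0.0919, "dx": -0.02, "dy": -0.025, "dz": -0.02}
    - {"fingers": 0.0919, "dx": -0.02, "dy": -0.025, "dz": -0.02}
    - {"fingers": 0.0919, "dx": -0.02, "dy": -0.025}

```text
invalid input
```

Emit:
servo_tool:
  targets:
    - {"fingers": 0.0919, "dx": -0.02, "dy": -0.025}
    - {"fingers": 0.0919, "dx": -0.02, "dy": -0.025}
    - {"fingers": 0.0919, "dx": -0.02, "dy": -0.025}
    - {"fingers": 0.0919, "dx": -0.02, "dy": -0.025}
    - {"fingers": 0.0919, "dx": -0.02, "dy": -0.025}
    - {"fingers": 0.0919, "dx": -0.02, "dy": -0.025}
    - {"fingers": 0.0919, "dx": -0.02, "dy": -0.025}
    - {"fingers": 0.0919, "dx": -0.02, "dy": -0.025}

```text
invalid input
```

Emit:
servo_tool:
  targets:
    - {"fingers": 0.0919, "dx": -0.02, "dy": -0.025}
    - {"fingers": 0.0919, "dx": -0.02, "dy": -0.025}
    - {"fingers": 0.0919, "dx": -0.02, "dy": -0.02}
    - {"fingers": 0.0919, "dx": -0.02, "dy": -0.02}
    - {"fingers": 0.0919, "rz": -8}
    - {"fingers": 0.0919, "rz": -8}
    - {"fingers": 0.0919, "rz": -8}
    - {"fingers": 0.0919}

```text
invalid input
```

```bash
python3 - <<'E'
from h import *
s,_=snap('wrist','w1'); print(s['t'],s['tool_pos'],s['joint_pos'].round(2),R.from_quat(s['tcp_rot']).as_matrix().round(3).tolist(),s['ft_force'])
E
```

```text
0.15 [0.15810643 0.63003214 0.21387965] [-1.37  0.47 -0.01  1.6   0.01  1.07 -0.06] [[-0.97, 0.243, -0.0], [0.243, 0.97, -0.001], [-0.0, -0.001, -1.0]] [ 0.0750684   0.01560359 -0.25364064]
```

View pics/w1.png

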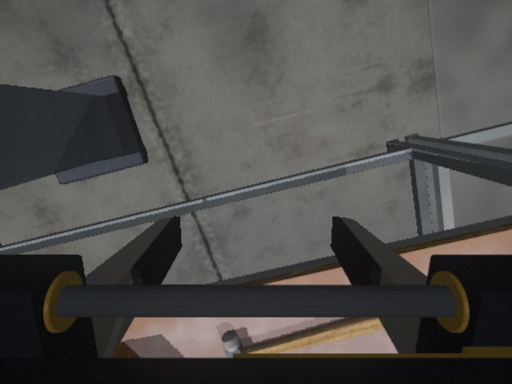

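Emit:
servo_tool:
  targets:
    - {"fingers": 0.0919, "dx": -0.02, "dy": -0.025, "dz": -0.02, "rx": 0, "ry": 0, "rz": 0}
    - {"fingers": 0.0919, "dx": -0.02, "dy": -0.025, "dz": -0.02, "rx": 0, "ry": 0, "rz": 0}
    - {"fingers": 0.0919, "dx": -0.02, "dy": -0.025, "dz": -0.02, "rx": 0, "ry": 0, "rz": 0}
    - {"fingers": 0.0919, "dx": -0.02, "dy": -0.025, "dz": -0.02, "rx": 0, "ry": 0, "rz": 0}
    - {"fingers": 0.0919, "dx": -0.02, "dy": -0.025, "dz": -0.02, "rx": 0, "ry": 0, "rz": 0}
    - {"fingers": 0.0919, "dx": -0.02, "dy": -0.025, "dz": -0.02, "rx": 0, "ry": 0, "rz": 0}
    - {"fingers": 0.0919, "dx": -0.02, "dy": -0.025, "dz": -0.02, "rx": 0, "ry": 0, "rz": 0}
    - {"fingers": 0.0919, "dx": -0.02, "dy": -0.025, "dz": 0, "rx": 0, "ry": 0, "rz": 0}

```text
t: 1.0
tool_pos: [0.2658, 0.3973, 0.3573]
tcp_rot: [0.123, 0.992, 0.002, 0.001]
ft_force: [-0.3, 0.7, -0.2]
width: 0.999
grip_force: 0.0
```

Emit:
servo_tool:
  targets:
    - {"fingers": 0.0919, "dx": -0.02, "dy": -0.025, "dz": 0, "rx": 0, "ry": 0, "rz": 0}
    - {"fingers": 0.0919, "dx": -0.02, "dy": -0.025, "dz": 0, "rx": 0, "ry": 0, "rz": 0}
    - {"fingers": 0.0919, "dx": -0.02, "dy": -0.025, "dz": 0, "rx": 0, "ry": 0, "rz": 0}
    - {"fingers": 0.0919, "dx": -0.02, "dy": -0.025, "dz": 0, "rx": 0, "ry": 0, "rz": 0}
    - {"fingers": 0.0919, "dx": -0.02, "dy": -0.025, "dz": 0, "rx": 0, "ry": 0, "rz": 0}
    - {"fingers": 0.0919, "dx": -0.02, "dy": -0.025, "dz": 0, "rx": 0, "ry": 0, "rz": 0}
    - {"fingers": 0.0919, "dx": -0.02, "dy": -0.025, "dz": 0, "rx": 0, "ry": 0, "rz": 0}
    - {"fingers": 0.0919, "dx": -0.02, "dy": -0.025, "dz": 0, "rx": 0, "ry": 0, "rz": 0}

```text
t: 1.8
tool_pos: [0.3715, 0.1633, 0.3547]
tcp_rot: [0.123, 0.992, 0.0, 0.0]
ft_force: [-0.4, -0.3, -0.3]
width: 0.999
grip_force: 0.0
```

Emit:
servo_tool:
  targets:
    - {"fingers": 0.0919, "dx": -0.02, "dy": -0.02, "dz": 0, "rx": 0, "ry": 0, "rz": 0}
    - {"fingers": 0.0919, "dx": -0.02, "dy": -0.02, "dz": 0, "rx": 0, "ry": 0, "rz": 0}
    - {"fingers": 0.0919, "dx": -0.02, "dy": -0.02, "dz": 0, "rx": 0, "ry": 0, "rz": 0}
    - {"fingers": 0.0919, "dx": -0.02, "dy": -0.02, "dz": 0, "rx": 0, "ry": 0, "rz": 0}
    - {"fingers": 0.0919, "dx": 0, "dy": 0, "dz": 0, "rx": 0, "ry": 0, "rz": -8}
    - {"fingers": 0.0919, "dx": 0, "dy": 0, "dz": 0, "rx": 0, "ry": 0, "rz": -8}
    - {"fingers": 0.0919, "dx": 0, "dy": 0, "dz": 0, "rx": 0, "ry": 0, "rz": -8}
    - {"fingers": 0.0919, "dx": 0, "dy": 0, "dz": 0, "rx": 0, "ry": 0, "rz": 0}

```text
t: 2.6
tool_pos: [0.4292, 0.0674, 0.3545]
tcp_rot: [-0.087, 0.996, 0.0, -0.0]
ft_force: [-0.0, -0.2, -0.4]
width: 0.997
grip_force: 0.0
```

```bash
python3 - <<'E'
from h import *
s,_=snap('wrist','w2'); print(s['t'],s['tool_pos'],s['joint_pos'].round(2),R.from_quat(s['tcp_rot']).as_matrix().round(3).tolist(),s['ft_force'])
E
```

```text
2.6 [0.42921428 0.06742229 0.35454809] [-0.79 -0.07  0.54  1.94  0.04  1.27  1.48] [[-0.985, -0.172, -0.0], [-0.172, 0.985, 0.0], [0.0, 0.0, -1.0]] [-0.03649558 -0.15495352 -0.41359425]
```

View pics/w2.png

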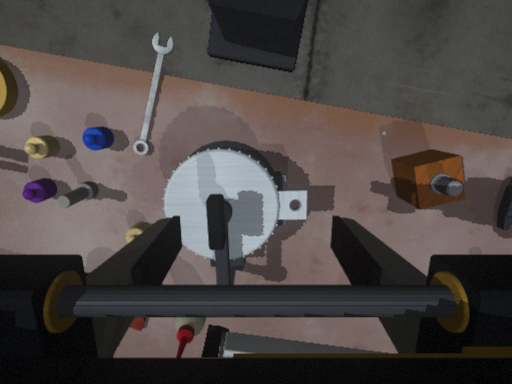

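```bash
cat >> h.py <<'E'
POT=None
E
python3 - <<'E'
from h import *
im=cv2.imread('pics/w2.png'); import pickle
s=ctrl.read_state()
hsv=cv2.cvtColor(im,cv2.COLOR_BGR2HSV); g=cv2.cvtColor(im,cv2.COLOR_BGR2GRAY)
m=((hsv[...,1]<40)&(g>140)).astype(np.uint8); m[:130]=0;m[275:]=0;m[:,:150]=0;m[:,285:]=0
c=max(cv2.findContours(m,0,cv2.CHAIN_APPROX_NONE)[0],key=cv2.contourArea)
h=cv2.convexHull(c)
(cx,cy),r=cv2.minEnclosingCircle(h[(h[:,0,0]<276)]); e=cv2.fitEllipse(c[(c[:,0,0]<270)&(np.hypot(c[:,0,0]-222,c[:,0,1]-204)>50)]); print((cx,cy),r,e)
cap=px2w('wrist',e[0],.088,s); print('cap',cap)
cr=g[195:216,285:306]; print(cr[::2,::2])
w=(cr<120); ys,xs=np.nonzero(w); hp=(xs.mean()+285,ys.mean()+195); print(hp)
th=px2w('wrist',hp,.086,s); print('tongue',th, np.hypot(*(th-cap)[:2]), 'yaw',np.arctan2(th[1]-cap[1],th[0]-cap[0])-np.pi/2)
for n,uv,z in (('w1',(38,144),.05),('w0',(134,235),.05),('drift',(454,188),.118),('blue',(94,135),.05)): print(n,px2w('wrist',uv,z,s).round(4))
E
python3 - <<'E'
import cv2
a=cv2.imread('pics/w2.png')[140:290,160:320]
b=cv2.imread('pics/w2.png')[140:290,380:500]
import numpy as np
cv2.imwrite('pics/c3.png',cv2.resize(np.hstack([a,b]),None,fx=2.8,fy=2.8,interpolation=cv2.INTER_CUBIC))
E
```

```text
(219.562255859375, 204.5311279296875) 57.96942138671875 ((220.31280517578125, 204.0652313232422), (107.08777618408203, 113.59501647949219), 117.17155456542969)
cap [0.50312361 0.02484877 0.088     ]
[[181 185 179 182 184 185 181 177 180 183 183]
 [181 184 179 183 184 183 181 175 180 180 184]
 [181 182 182 185 150 136 144 172 180 181 186]
 [180 181 181 108  69  72  73 127 174 180 182]
 [181 182 146  69  68  72  68  89 156 181 183]
 [180 181 130  68  67  67  65  94 150 180 181]
 [182 183 150  66  66  62  55  98 165 180 182]
 [182 184 178 121  77  67 101 154 176 178 184]
 [181 181 180 181 164 163 169 178 179 181 183]
 [183 184 180 184 182 187 179 179 180 179 181]
 [182 181 185 183 181 182 178 179 181 180 182]]
(np.float64(294.68817204301075), np.float64(204.74193548387098))
tongue [0.48561869 0.13775488 0.086     ] 0.11425503262842292 yaw 0.15381504087006959
w1 [ 0.4655 -0.2759  0.05  ]
w0 [ 0.5952 -0.1158  0.05  ]
drift [0.4147 0.3478 0.118 ]
blue [ 0.4365 -0.1891  0.05  ]
```

View pics/c3.png

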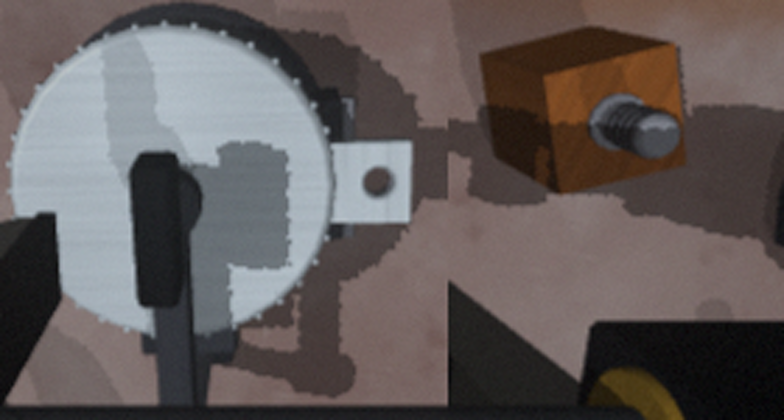

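```bash
python3 - <<'E'
from h import *
s=ctrl.read_state()
f=lambda u,v:(u/2.8+160,v/2.8+140)
a=px2w('wrist',f(155,154),.168,s);b=px2w('wrist',f(158,303),.168,s);print(a,b,(a+b)/2,np.hypot(*(b-a)[:2]),np.arctan2(b[1]-a[1],b[0]-a[0]))
p=px2w('top',crop(407,95),.125); print('post',p)
for y in(.15,.17,.19):
  for c in ([.503,.0255],):
    e=np.array([np.cos(y),np.sin(y)]);print(y,np.array(c)+.145*e, np.array(c)+.113*np.array([-e[1],e[0]]))
E
```

```text
[0.46643347 0.02280765 0.168     ] [0.53745786 0.03385337 0.168     ] [0.50194567 0.02833051 0.168     ] 0.07187816740318795 0.1542841145779443
post [0.64891631 0.05540844 0.125     ]
0.15 [0.64637181 0.04716853] [0.48611349 0.13723113]
0.17 [0.64590979 0.05003144] [0.48388239 0.13687108]
0.19 [0.64539061 0.05288454] [0.48165894 0.13646648]
```

Emit:
servo_tool:
  targets:
    - {"fingers": 0.06, "dx": 0, "dy": 0, "dz": 0, "rx": 0, "ry": 0, "rz": 8.25}
    - {"fingers": 0.06, "dx": 0, "dy": 0, "dz": 0, "rx": 0, "ry": 0, "rz": 8.25}
    - {"fingers": 0.06, "dx": 0, "dy": 0, "dz": 0, "rx": 0, "ry": 0, "rz": 8.25}
    - {"fingers": 0.06, "dx": 0, "dy": 0, "dz": 0, "rx": 0, "ry": 0, "rz": 8.25}
    - {"fingers": 0.06, "dx": 0, "dy": 0, "dz": 0, "rx": 0, "ry": 0, "rz": 8.25}
    - {"fingers": 0.06, "dx": 0, "dy": 0, "dz": 0, "rx": 0, "ry": 0, "rz": 8.25}
    - {"fingers": 0.06, "dx": 0, "dy": 0, "dz": 0, "rx": 0, "ry": 0, "rz": 8.25}
    - {"fingers": 0.06, "dx": 0, "dy": 0, "dz": 0, "rx": 0, "ry": 0, "rz": 8.25}

```text
t: 3.45
tool_pos: [0.4292, 0.0676, 0.3546]
tcp_rot: [0.474, 0.88, 0.0, -0.0]
ft_force: [0.1, 0.1, 0.2]
width: 0.652
grip_force: 0.0
```

Emit:
servo_tool:
  targets:
    - {"fingers": 0.06, "dx": 0, "dy": 0, "dz": 0, "rx": 0, "ry": 0, "rz": 8.25}
    - {"fingers": 0.06, "dx": 0, "dy": 0, "dz": 0, "rx": 0, "ry": 0, "rz": 8.25}
    - {"fingers": 0.06, "dx": 0, "dy": 0, "dz": 0, "rx": 0, "ry": 0, "rz": 8.25}
    - {"fingers": 0.06, "dx": 0, "dy": 0, "dz": 0, "rx": 0, "ry": 0, "rz": 8.25}
    - {"fingers": 0.06, "dx": 0, "dy": 0, "dz": 0, "rx": 0, "ry": 0, "rz": 8.25}
    - {"fingers": 0.06, "dx": 0, "dy": 0, "dz": 0, "rx": 0, "ry": 0, "rz": 8.25}
    - {"fingers": 0.06, "dx": 0, "dy": 0, "dz": 0, "rx": 0, "ry": 0, "rz": 8.25}
    - {"fingers": 0.06, "dx": 0, "dy": 0, "dz": 0, "rx": 0, "ry": 0, "rz": 8.25}

```text
t: 4.25
tool_pos: [0.4292, 0.0676, 0.3546]
tcp_rot: [0.877, 0.48, 0.0, -0.0]
ft_force: [0.9, 0.8, -0.0]
width: 0.655
grip_force: 0.0
```

Emit:
servo_tool:
  targets:
    - {"fingers": 0.06, "dx": 0, "dy": 0, "dz": 0, "rx": 0, "ry": 0, "rz": 8.25}
    - {"fingers": 0.06, "dx": 0, "dy": 0, "dz": 0, "rx": 0, "ry": 0, "rz": 8.25}
    - {"fingers": 0.06, "dx": 0, "dy": 0, "dz": 0, "rx": 0, "ry": 0, "rz": 8.25}
    - {"fingers": 0.06, "dx": 0, "dy": 0, "dz": 0, "rx": 0, "ry": 0, "rz": 8.25}
    - {"fingers": 0.06, "dx": 0, "dy": 0, "dz": 0, "rx": 0, "ry": 0, "rz": 8.25}
    - {"fingers": 0.06, "dx": 0, "dy": 0, "dz": 0, "rx": 0, "ry": 0, "rz": 8.25}
    - {"fingers": 0.06, "dx": 0.033, "dy": 0.026, "dz": 0, "rx": 0, "ry": 0, "rz": 0}
    - {"fingers": 0.06, "dx": 0.033, "dy": 0.026, "dz": 0, "rx": 0, "ry": 0, "rz": 0}

```text
t: 5.05
tool_pos: [0.5029, 0.0259, 0.3551]
tcp_rot: [0.997, 0.073, 0.001, -0.001]
ft_force: [0.4, 0.4, -0.7]
width: 0.65
grip_force: 0.0
```

Emit:
servo_tool:
  targets:
    - {"fingers": 0.06, "dx": 0, "dy": 0, "dz": 0.04, "rx": 0, "ry": 0, "rz": 0}
    - {"fingers": 0.06, "dx": 0, "dy": 0, "dz": 0.04, "rx": 0, "ry": 0, "rz": 0}
    - {"fingers": 0.06, "dx": 0, "dy": 0, "dz": 0.04, "rx": 0, "ry": 0, "rz": 0}
    - {"fingers": 0.06, "dx": 0, "dy": 0, "dz": 0.03, "rx": 0, "ry": 0, "rz": 0}
    - {"fingers": 0.06, "dx": 0, "dy": 0, "dz": 0, "rx": 0, "ry": 0, "rz": 0}

```text
t: 5.55
tool_pos: [0.4993, 0.0255, 0.201]
tcp_rot: [0.997, 0.072, -0.004, 0.001]
ft_force: [1.1, -0.4, 0.4]
width: 0.653
grip_force: 0.0
```

```bash
cat >> h.py <<'E'
def st():
    s=ctrl.read_state(); m=R.from_quat(s['tcp_rot']).as_matrix()
    print('t',round(s['t'],2),'p',s['tool_pos'].round(4),'q',s['joint_pos'].round(2),'xang',round(float(np.arctan2(m[1,0],m[0,0])),4),'zax',m[:,2].round(3),'F',s['ft_force'].round(1),'M',s['moment'].round(2),'w',round(s['width']*.0919,4),s['grip_force']); return s,m
def delta(target):
    s,m=st(); print('tool delta',(m.T@(np.array(target)-s['tool_pos'])).round(4))
E
python3 - <<'E'
from h import *
delta([.5028,.0265,.139]); s,im=snap('wrist','w3')
E
```

```text
t 5.55 p [0.4993 0.0255 0.201 ] q [-0.54  0.24  0.49  2.   -0.14  0.94 -1.41] xang 0.144 zax [-0.008 -0.002 -1.   ] F [ 1.1 -0.4  0.4] M [-0.02  0.19  0.  ] w 0.06 0.0
tool delta [ 0.0041 -0.0005  0.062 ]
```

View pics/w3.png

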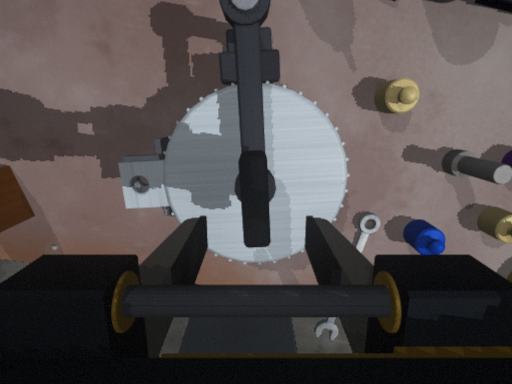

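```bash
python3 - <<'E'
from h import *
s,m=st()
a=px2w('wrist',(255,153),.168,s);b=px2w('wrist',(257,243),.168,s);print(a,b,(a+b)/2,np.arctan2(*(a-b)[1::-1]))
e=cv2.fitEllipse
c=px2w('wrist',(256,172.5),.088,s);print('cap?',c)
print('hub', px2w('wrist',(246,2),.125,s)); print('tongue',px2w('wrist',(140,183),.087,s))
print('w0',px2w('wrist',(408,94),.052,s),'w1',px2w('wrist',(508,225),.052,s))
E
```

```text
t 5.6 p [0.5012 0.0256 0.2035] q [-0.54  0.24  0.49  1.99 -0.14  0.94 -1.41] xang 0.1445 zax [-0.004 -0.001 -1.   ] F [0.9 0.3 0.8] M [ 0.04  0.15 -0.03] w 0.06 0.0
[0.54412221 0.03246599 0.168     ] [0.47760976 0.02141802 0.168     ] [0.51086598 0.02694201 0.168     ] 0.16460094023517052
cap? [0.51482986 0.0274291  0.088     ]
hub [0.6482844  0.05421195 0.125     ]
tongue [0.48786737 0.13926861 0.087     ]
w0 [ 0.61138833 -0.11672239  0.052     ] w1 [ 0.4881415  -0.26956911  0.052     ]
```

Emit:
servo_tool:
  targets:
    - {"fingers": 0.06, "dx": 0, "dy": 0, "dz": 0, "rx": 0, "ry": 0, "rz": 0}
    - {"fingers": 0.06, "dx": 0, "dy": 0, "dz": 0, "rx": 0, "ry": 0, "rz": 0}
    - {"fingers": 0.06, "dx": 0, "dy": 0, "dz": 0, "rx": 0, "ry": 0, "rz": 0}

```text
t: 5.9
tool_pos: [0.5032, 0.0259, 0.2062]
tcp_rot: [0.997, 0.073, 0.001, -0.0]
ft_force: [-0.4, 0.2, 0.9]
width: 0.651
grip_force: 0.0
```

```bash
python3 - <<'E'
from h import *
s,m=st(); _,im=snap('wrist','w4')
g=cv2.cvtColor(im,cv2.COLOR_RGB2GRAY); hsv=cv2.cvtColor(im,cv2.COLOR_RGB2HSV)
k=((g<60)&(np.arange(384)[:,None]<255)).astype(np.uint8); k[:130]=0;k[:,:225]=0;k[:,290:]=0
# bar: rows profile
for r in range(140,254,6):
    x=np.nonzero(g[r,225:290]<55)[0]
    print(r,(x.min()+225,x.max()+225,len(x)) if len(x) else None,end=' ')
m2=((hsv[...,1]<45)&(g>95)).astype(np.uint8)
# brass
b=((hsv[...,0]>17)&(hsv[...,0]<32)&(hsv[...,1]>70)&(g>90)).astype(np.uint8); b[:, :300]=0;b[260:]=0
n,l,stt,c=cv2.connectedComponentsWithStats(b); print([(stt[i].tolist(),c[i].round(1).tolist()) for i in range(1,n) if stt[i][4]>60])
E
```

```text
t 5.9 p [0.5032 0.0259 0.2062] q [-0.54  0.24  0.49  1.99 -0.14  0.94 -1.4 ] xang 0.1466 zax [ 0.003  0.001 -1.   ] F [-0.4  0.2  0.9] M [0.02 0.13 0.07] w 0.0598 0.0
140 (np.int64(241), np.int64(254), 4) 146 (np.int64(242), np.int64(249), 4) 152 (np.int64(242), np.int64(249), 8) 158 (np.int64(242), np.int64(264), 23) 164 (np.int64(240), np.int64(265), 26) 170 (np.int64(240), np.int64(265), 26) 176 (np.int64(240), np.int64(268), 29) 182 (np.int64(237), np.int64(272), 34) 188 (np.int64(236), np.int64(272), 37) 194 (np.int64(236), np.int64(273), 38) 200 (np.int64(239), np.int64(271), 33) 206 (np.int64(242), np.int64(267), 26) 212 (np.int64(242), np.int64(267), 26) 218 (np.int64(243), np.int64(267), 25) 224 (np.int64(243), np.int64(268), 26) 230 (np.int64(244), np.int64(268), 25) 236 (np.int64(244), np.int64(268), 25) 242 (np.int64(244), np.int64(268), 25) 248 (np.int64(246), np.int64(265), 20) [([383, 85, 33, 34, 821], [399.0, 101.4]), ([493, 218, 19, 28, 319], [502.2, 232.1])]
```

```bash
python3 - <<'E'
from h import *
s,m=st()
a=px2w('wrist',(252.5,156),.168,s);b=px2w('wrist',(256.5,249.5),.168,s);print(a,b,(a+b)/2,np.arctan2(*(a-b)[1::-1]), np.hypot(*(a-b)[:2]))
print('w0',px2w('wrist',(405,98),.045,s))
delta([.5055,.027,.139])
E
```

```text
t 5.95 p [0.503  0.0259 0.2059] q [-0.54  0.24  0.49  1.99 -0.14  0.94 -1.4 ] xang 0.1466 zax [ 0.002  0.001 -1.   ] F [-0.3  0.   0.2] M [-0.02  0.16 -0.01] w 0.0601 0.0
[0.54351601 0.03433311 0.168     ] [0.47335576 0.02119376 0.168     ] [0.50843588 0.02776344 0.168     ] 0.1851318611691359 0.07137999307257047
w0 [ 0.61136815 -0.11841997  0.045     ]
t 5.95 p [0.503  0.0259 0.2059] q [-0.54  0.24  0.49  1.99 -0.14  0.94 -1.4 ] xang 0.1466 zax [ 0.002  0.001 -1.   ] F [-0.3  0.   0.2] M [-0.02  0.16 -0.01] w 0.0601 0.0
tool delta [ 0.0024 -0.0007  0.0669]
```

Emit:
servo_tool:
  targets:
    - {"fingers": 0.06, "dx": 0.002, "dy": -0.001, "dz": 0.03, "rx": 0, "ry": 0, "rz": -1.3}
    - {"fingers": 0.06, "dx": 0, "dy": 0, "dz": 0.03, "rx": 0, "ry": 0, "rz": 0}
    - {"fingers": 0.06, "dx": 0, "dy": 0, "dz": 0.008, "rx": 0, "ry": 0, "rz": 0}
    - {"fingers": 0.06, "dx": 0, "dy": 0, "dz": 0, "rx": 0, "ry": 0, "rz": 0}
    - {"fingers": 0.0, "dx": 0, "dy": 0, "dz": 0, "rx": 0, "ry": 0, "rz": 0}
    - {"fingers": 0.0, "dx": 0, "dy": 0, "dz": 0, "rx": 0, "ry": 0, "rz": 0}
    - {"fingers": 0.0, "dx": 0, "dy": 0, "dz": 0, "rx": 0, "ry": 0, "rz": 0}
    - {"fingers": 0.0, "dx": 0, "dy": 0, "dz": 0, "rx": 0, "ry": 0, "rz": 0}

```text
t: 6.75
tool_pos: [0.5045, 0.0271, 0.1373]
tcp_rot: [0.996, 0.085, 0.001, -0.0]
ft_force: [-0.4, -0.8, -0.6]
width: 0.328
grip_force: 0.0
```

```bash
python3 -c "
from h import *
st()"
```

```text
t 6.75 p [0.5045 0.0271 0.1373] q [-0.5   0.34  0.46  2.05 -0.21  0.8  -1.32] xang 0.1695 zax [ 0.001  0.001 -1.   ] F [-0.4 -0.8 -0.6] M [-0.07  0.13  0.03] w 0.0302 0.0
```

Emit:
servo_tool:
  targets:
    - {"fingers": 0.0, "dx": 0, "dy": 0, "dz": 0, "rx": 0, "ry": 0, "rz": 0}
    - {"fingers": 0.0, "dx": 0, "dy": 0, "dz": 0, "rx": 0, "ry": 0, "rz": 0}
    - {"fingers": 0.0, "dx": 0, "dy": 0, "dz": 0, "rx": 0, "ry": 0, "rz": 0}
    - {"fingers": 0.0, "dx": 0, "dy": 0, "dz": 0, "rx": 0, "ry": 0, "rz": 0}

```text
t: 7.15
tool_pos: [0.5042, 0.0274, 0.1368]
tcp_rot: [0.996, 0.085, 0.0, -0.0]
ft_force: [-0.1, 0.8, 3.4]
width: 0.215
grip_force: 29.9
```

Emit:
servo_tool:
  targets:
    - {"fingers": 0.0, "dx": 0, "dy": 0, "dz": -0.0004, "rx": 0, "ry": 0, "rz": -4}
    - {"fingers": 0.0, "dx": 0, "dy": 0, "dz": -0.0006, "rx": 0, "ry": 0, "rz": -6}
    - {"fingers": 0.0, "dx": 0, "dy": 0, "dz": -0.0006, "rx": 0, "ry": 0, "rz": -6}
    - {"fingers": 0.0, "dx": 0, "dy": 0, "dz": 0, "rx": 0, "ry": 0, "rz": 0}

```text
t: 7.55
tool_pos: [0.5044, 0.0266, 0.1383]
tcp_rot: [0.975, 0.222, 0.0, 0.0]
ft_force: [0.7, -0.6, 0.3]
width: 0.214
grip_force: 29.9
```

```bash
python3 -c "
from h import *
st()"
```

```text
t 7.55 p [0.5044 0.0266 0.1383] q [-0.45  0.33  0.4   2.04 -0.18  0.8  -1.07] xang 0.4482 zax [ 0.001 -0.    -1.   ] F [ 0.7 -0.6  0.3] M [-0.11  0.03  0.13] w 0.0197 29.874186515808105
```

Emit:
servo_tool:
  targets:
    - {"fingers": 0.0, "dx": 0, "dy": 0, "dz": -0.00076, "rx": 0, "ry": 0, "rz": -7.9}
    - {"fingers": 0.0, "dx": 0, "dy": 0, "dz": -0.00076, "rx": 0, "ry": 0, "rz": -7.9}
    - {"fingers": 0.0, "dx": 0, "dy": 0, "dz": -0.00076, "rx": 0, "ry": 0, "rz": -7.9}
    - {"fingers": 0.0, "dx": 0, "dy": 0, "dz": -0.00076, "rx": 0, "ry": 0, "rz": -7.9}
    - {"fingers": 0.0, "dx": 0, "dy": 0, "dz": -0.00076, "rx": 0, "ry": 0, "rz": -7.9}
    - {"fingers": 0.0, "dx": 0, "dy": 0, "dz": -0.00076, "rx": 0, "ry": 0, "rz": -7.9}
    - {"fingers": 0.0, "dx": 0, "dy": 0, "dz": -0.00076, "rx": 0, "ry": 0, "rz": -7.9}

```text
t: 8.25
tool_pos: [0.5055, 0.0261, 0.1437]
tcp_rot: [0.76, 0.65, 0.001, 0.001]
ft_force: [4.0, -1.2, -0.8]
width: 0.21
grip_force: 29.9
```

Emit:
servo_tool:
  targets:
    - {"fingers": 0.0, "dx": 0, "dy": 0, "dz": -0.00076, "rx": 0, "ry": 0, "rz": -7.9}
    - {"fingers": 0.0, "dx": 0, "dy": 0, "dz": -0.00076, "rx": 0, "ry": 0, "rz": -7.9}
    - {"fingers": 0.0, "dx": 0, "dy": 0, "dz": -0.00076, "rx": 0, "ry": 0, "rz": -7.9}
    - {"fingers": 0.0, "dx": 0, "dy": 0, "dz": -0.00076, "rx": 0, "ry": 0, "rz": -7.9}
    - {"fingers": 0.0, "dx": 0, "dy": 0, "dz": -0.00076, "rx": 0, "ry": 0, "rz": -7.9}
    - {"fingers": 0.0, "dx": 0, "dy": 0, "dz": -0.00076, "rx": 0, "ry": 0, "rz": -7.9}
    - {"fingers": 0.0, "dx": 0, "dy": 0, "dz": -0.00076, "rx": 0, "ry": 0, "rz": -7.9}
    - {"fingers": 0.0, "dx": 0, "dy": 0, "dz": 0, "rx": 0, "ry": 0, "rz": 0}

```text
t: 9.05
tool_pos: [0.5067, 0.0269, 0.1491]
tcp_rot: [0.372, 0.928, 0.001, 0.002]
ft_force: [6.1, 0.4, -3.3]
width: 0.219
grip_force: 29.9
```

```bash
python3 - <<'E'
from h import *
s,m=st()
# swing plan: pivot, steps of dth; tool rigid with arm
yaw=.17; C=np.array([.5046,.0272]); P=C+.145*np.array([np.cos(yaw),np.sin(yaw)]); print('pivot',P)
ex=m[:2,0]; ey=m[:2,1]
# rotation cw dth about pivot is constant twist in tool frame: chord in tool frame at row start
r=C-P
for d in (.1,):
    Rm=np.array([[np.cos(d),np.sin(d)],[-np.sin(d),np.cos(d)]])
    w=Rm@r-r; print('per row',d,np.degrees(d),(ex@w).round(5),(ey@w).round(5))
E
```

```text
t 9.05 p [0.5067 0.0269 0.1491] q [-0.13  0.31  0.01  2.01 -0.    0.81  0.69] xang 2.3783 zax [ 0.006  0.001 -1.   ] F [ 6.1  0.4 -3.3] M [ 0.29 -1.51  0.09] w 0.0201 29.896313846111298
pivot [0.64750979 0.05173144]
per row 0.1 5.729577951308233 0.0112 0.0092
```

Emit:
servo_tool:
  targets:
    - {"fingers": 0.0, "dx": 0.0056, "dy": 0.0046, "dz": 0, "rx": 0, "ry": 0, "rz": 2.86}
    - {"fingers": 0.0, "dx": 0.0056, "dy": 0.0046, "dz": 0, "rx": 0, "ry": 0, "rz": 2.86}
    - {"fingers": 0.0, "dx": 0.0056, "dy": 0.0046, "dz": 0, "rx": 0, "ry": 0, "rz": 2.86}
    - {"fingers": 0.0, "dx": 0.0056, "dy": 0.0046, "dz": 0, "rx": 0, "ry": 0, "rz": 2.86}
    - {"fingers": 0.0, "dx": 0, "dy": 0, "dz": 0, "rx": 0, "ry": 0, "rz": 0}

```text
t: 9.55
tool_pos: [0.5041, 0.0565, 0.149]
tcp_rot: [0.464, 0.886, 0.001, 0.001]
ft_force: [3.7, 0.6, -0.2]
width: 0.216
grip_force: 29.9
```

```bash
python3 -c "
from h import *
st()"
```

```text
t 9.55 p [0.5041 0.0565 0.149 ] q [-0.21  0.31  0.03  2.01 -0.01  0.82  0.44] xang 2.1774 zax [ 0.003  0.    -1.   ] F [ 3.7  0.6 -0.2] M [ 0.06 -0.97 -0.14] w 0.0199 29.936487078666687
```

Emit:
servo_tool:
  targets:
    - {"fingers": 0.0, "dx": 0.0112, "dy": 0.0092, "dz": 0, "rx": 0, "ry": 0, "rz": 5.73}
    - {"fingers": 0.0, "dx": 0.0112, "dy": 0.0092, "dz": 0, "rx": 0, "ry": 0, "rz": 5.73}
    - {"fingers": 0.0, "dx": 0.0112, "dy": 0.0092, "dz": 0, "rx": 0, "ry": 0, "rz": 5.73}
    - {"fingers": 0.0, "dx": 0.0112, "dy": 0.0092, "dz": 0, "rx": 0, "ry": 0, "rz": 5.73}
    - {"fingers": 0.0, "dx": 0.0112, "dy": 0.0092, "dz": 0, "rx": 0, "ry": 0, "rz": 5.73}
    - {"fingers": 0.0, "dx": 0.0112, "dy": 0.0092, "dz": 0, "rx": 0, "ry": 0, "rz": 5.73}

```text
t: 10.15
tool_pos: [0.5294, 0.1365, 0.1488]
tcp_rot: [0.706, 0.708, -0.001, -0.001]
ft_force: [-3.0, -2.2, 5.6]
width: 0.215
grip_force: 29.9
```

Emit:
servo_tool:
  targets:
    - {"fingers": 0.0, "dx": 0.0112, "dy": 0.0092, "dz": 0, "rx": 0, "ry": 0, "rz": 5.73}
    - {"fingers": 0.0, "dx": 0.0112, "dy": 0.0092, "dz": 0, "rx": 0, "ry": 0, "rz": 5.73}
    - {"fingers": 0.0, "dx": 0.0112, "dy": 0.0092, "dz": 0, "rx": 0, "ry": 0, "rz": 5.73}
    - {"fingers": 0.0, "dx": 0.0112, "dy": 0.0092, "dz": 0, "rx": 0, "ry": 0, "rz": 5.73}
    - {"fingers": 0.0, "dx": 0.0112, "dy": 0.0092, "dz": 0, "rx": 0, "ry": 0, "rz": 5.73}
    - {"fingers": 0.0, "dx": 0.0112, "dy": 0.0092, "dz": 0, "rx": 0, "ry": 0, "rz": 5.73}
    - {"fingers": 0.0, "dx": 0.0056, "dy": 0.0046, "dz": 0, "rx": 0, "ry": 0, "rz": 2.86}
    - {"fingers": 0.0, "dx": 0, "dy": 0, "dz": 0, "rx": 0, "ry": 0, "rz": 0}

```text
t: 10.95
tool_pos: [0.6055, 0.1927, 0.149]
tcp_rot: [0.894, 0.448, -0.0, -0.002]
ft_force: [-3.5, 4.2, 5.6]
width: 0.214
grip_force: 30.0
```

```bash
python3 -c "
from h import *
st();snap('top','top1')"
```

```text
t 10.95 p [0.6055 0.1927 0.149 ] q [-0.55  0.52  0.26  1.71 -0.16  0.94 -0.87] xang 0.928 zax [-0.002  0.003 -1.   ] F [-3.5  4.2  5.6] M [ 0.88  0.78 -0.34] w 0.0197 30.00728666782379
```

Emit:
servo_tool:
  targets:
    - {"fingers": 0.05, "dx": 0, "dy": 0, "dz": 0, "rx": 0, "ry": 0, "rz": 0}
    - {"fingers": 0.05, "dx": 0, "dy": 0, "dz": 0, "rx": 0, "ry": 0, "rz": 0}
    - {"fingers": 0.05, "dx": 0, "dy": 0, "dz": 0, "rx": 0, "ry": 0, "rz": 0}
    - {"fingers": 0.05, "dx": 0, "dy": 0, "dz": 0, "rx": 0, "ry": 0, "rz": 0}
    - {"fingers": 0.05, "dx": 0, "dy": 0, "dz": -0.03, "rx": 0, "ry": 0, "rz": 0}
    - {"fingers": 0.05, "dx": 0, "dy": 0, "dz": -0.04, "rx": 0, "ry": 0, "rz": 0}
    - {"fingers": 0.05, "dx": 0, "dy": 0, "dz": -0.03, "rx": 0, "ry": 0, "rz": 0}
    - {"fingers": 0.05, "dx": 0, "dy": 0, "dz": 0, "rx": 0, "ry": 0, "rz": 0}

```text
t: 11.8
tool_pos: [0.6087, 0.1907, 0.2539]
tcp_rot: [0.894, 0.448, 0.004, 0.0]
ft_force: [-0.2, 0.7, 0.5]
width: 0.542
grip_force: 0.0
```

Emit:
servo_tool:
  targets:
    - {"fingers": 0.05, "dx": -0.0247, "dy": 0.0189, "dz": 0, "rx": 0, "ry": 0, "rz": 0}
    - {"fingers": 0.05, "dx": -0.0247, "dy": 0.0189, "dz": 0, "rx": 0, "ry": 0, "rz": 0}
    - {"fingers": 0.05, "dx": -0.0247, "dy": 0.0189, "dz": 0, "rx": 0, "ry": 0, "rz": 0}
    - {"fingers": 0.05, "dx": -0.0247, "dy": 0.0189, "dz": 0, "rx": 0, "ry": 0, "rz": 0}
    - {"fingers": 0.05, "dx": -0.0247, "dy": 0.0189, "dz": 0, "rx": 0, "ry": 0, "rz": 0}
    - {"fingers": 0.05, "dx": -0.0247, "dy": 0.0189, "dz": 0, "rx": 0, "ry": 0, "rz": 0}
    - {"fingers": 0.05, "dx": -0.0247, "dy": 0.0189, "dz": 0, "rx": 0, "ry": 0, "rz": 0}
    - {"fingers": 0.05, "dx": -0.0247, "dy": 0.0189, "dz": 0, "rx": 0, "ry": 0, "rz": 0}

```text
t: 12.6
tool_pos: [0.6082, -0.0598, 0.2478]
tcp_rot: [0.894, 0.448, -0.001, -0.0]
ft_force: [0.0, -0.8, -0.8]
width: 0.548
grip_force: 0.0
```

Emit:
servo_tool:
  targets:
    - {"fingers": 0.05, "dx": -0.0247, "dy": 0.0189, "dz": 0, "rx": 0, "ry": 0, "rz": 0}
    - {"fingers": 0.05, "dx": -0.0247, "dy": 0.0189, "dz": 0, "rx": 0, "ry": 0, "rz": 0}
    - {"fingers": 0.05, "dx": 0, "dy": 0, "dz": 0, "rx": 0, "ry": 0, "rz": 0}
    - {"fingers": 0.05, "dx": 0, "dy": 0, "dz": 0, "rx": 0, "ry": 0, "rz": 0}
    - {"fingers": 0.05, "dx": 0, "dy": 0, "dz": 0, "rx": 0, "ry": 0, "rz": 0}

```text
t: 13.1
tool_pos: [0.6096, -0.119, 0.2482]
tcp_rot: [0.894, 0.449, -0.0, -0.001]
ft_force: [0.1, 0.6, 0.3]
width: 0.544
grip_force: 0.0
```

```bash
cat >> h.py <<'E'
def brass(im,s,z=.045,n='wrist'):
    hsv=cv2.cvtColor(im,cv2.COLOR_RGB2HSV)
    b=((hsv[...,0]>17)&(hsv[...,0]<32)&(hsv[...,1]>70)&(hsv[...,2]>80)).astype(np.uint8)
    k,l,q,c=cv2.connectedComponentsWithStats(b)
    for i in range(1,k):
        if q[i][4]>(150 if n=='wrist' else 25): print(q[i].tolist(),c[i].round(1),px2w(n,c[i],z,s).round(4))
E
python3 - <<'E'
from h import *
s,m=st(); _,im=snap('wrist','w5'); brass(im,s)
_,im=snap('top','top2'); brass(im,None,.03,'top')
E
```

```text
t 13.1 p [ 0.6096 -0.119   0.2482] q [-0.15  0.4   0.39  1.66 -0.16  1.11 -0.36] xang 0.9311 zax [-0.001  0.001 -1.   ] F [0.1 0.6 0.3] M [-0.03  0.12  0.03] w 0.05 0.0
[241, 152, 28, 31, 657] [254.7 167. ] [ 0.6108 -0.1149  0.045 ]
[133, 277, 10, 55, 211] [136.2 304.4] [ 0.3548 -0.1733  0.045 ]
[354, 242, 34, 33, 449] [371.  258.4] [ 0.393  -0.3885  0.03  ]
```

View pics/w5.png

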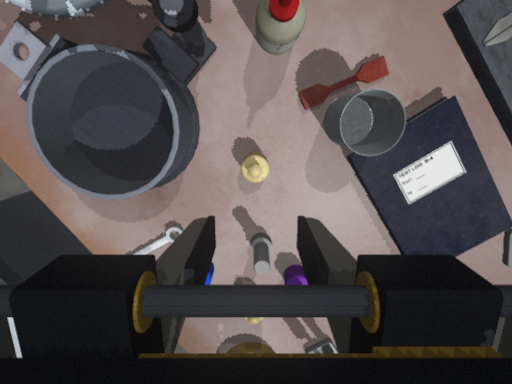

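```bash
python3 - <<'E'
from h import *
s,m=st()
k=px2w('wrist',(255,171),.052,s); print('knob',k, k-.0032*m[:,0]); delta((k-.0032*m[:,0])*[1,1,0]+[0,0,.026])
print('keeper hole',px2w('wrist',(22,50),.074,s))
P=np.array([[.5055,.0268],[.5041,.0565],[.5294,.1365],[.6055,.1927]])
A=np.c_[2*P,np.ones(4)];x=np.linalg.lstsq(A,(P**2).sum(1),rcond=None)[0];print('pivot',x[:2],np.sqrt(x[2]+x[0]**2+x[1]**2))
E
```

```text
t 13.2 p [ 0.6098 -0.1188  0.2485] q [-0.15  0.4   0.39  1.66 -0.16  1.11 -0.36] xang 0.9319 zax [-0.     0.001 -1.   ] F [ 0.1 -0.2 -0.2] M [-0.01  0.12 -0.06] w 0.0501 0.0
knob [ 0.60916243 -0.11811761  0.052     ] [ 0.6072542  -0.12068639  0.05199899]
t 13.2 p [ 0.6098 -0.1188  0.2485] q [-0.15  0.4   0.39  1.66 -0.16  1.11 -0.36] xang 0.9319 zax [-0.     0.001 -1.   ] F [ 0.1 -0.2 -0.2] M [-0.01  0.12 -0.06] w 0.0501 0.0
tool delta [-0.0031 -0.0007  0.2225]
keeper hole [0.49088212 0.13865125 0.074     ]
pivot [0.65060529 0.05278459] 0.14706983688879327
```

Emit:
servo_tool:
  targets:
    - {"fingers": 0.05, "dx": 0, "dy": 0, "dz": 0.04, "rx": 0, "ry": 0, "rz": 0}
    - {"fingers": 0.05, "dx": 0, "dy": 0, "dz": 0.04, "rx": 0, "ry": 0, "rz": 0}
    - {"fingers": 0.05, "dx": 0, "dy": 0, "dz": 0.04, "rx": 0, "ry": 0, "rz": 0}
    - {"fingers": 0.05, "dx": 0, "dy": 0, "dz": 0.03, "rx": 0, "ry": 0, "rz": 0}
    - {"fingers": 0.05, "dx": 0, "dy": 0, "dz": 0, "rx": 0, "ry": 0, "rz": 0}
    - {"fingers": 0.05, "dx": 0, "dy": 0, "dz": 0, "rx": 0, "ry": 0, "rz": 0}

```text
t: 13.8
tool_pos: [0.6101, -0.1199, 0.0992]
tcp_rot: [0.894, 0.449, -0.0, -0.0]
ft_force: [0.8, -0.5, 1.2]
width: 0.547
grip_force: 0.0
```

```bash
python3 - <<'E'
from h import *
s,m=st(); _,im=snap('wrist','w6'); brass(im,s)
E
```

```text
t 13.8 p [ 0.6101 -0.1199  0.0992] q [-0.11  0.57  0.34  1.78 -0.24  0.84 -0.3 ] xang 0.9306 zax [-0.  0. -1.] F [ 0.8 -0.5  1.2] M [-0.11  0.07  0.02] w 0.0503 0.0
[231, 172, 44, 49, 1683] [252.5 196.6] [ 0.6124 -0.1129  0.045 ]
[133, 278, 9, 53, 197] [136.  304.3] [ 0.4737 -0.1299  0.045 ]
```

View pics/w6.png

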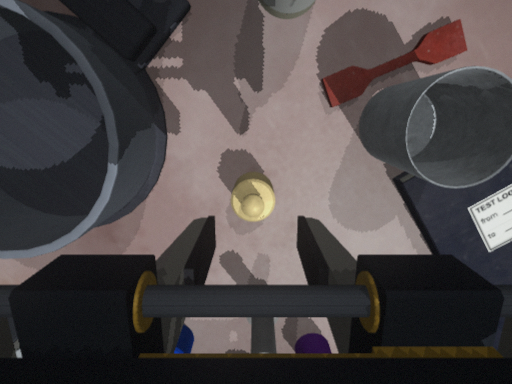

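```bash
python3 - <<'E'
from h import *
s,m=st()
k=px2w('wrist',(254,206),.048,s); print('knob',k); delta((k-.002*m[:,0])*[1,1,0]+[0,0,.026])
E
```

```text
t 13.85 p [ 0.611  -0.1203  0.1004] q [-0.11  0.57  0.34  1.78 -0.24  0.84 -0.3 ] xang 0.9302 zax [ 0.002 -0.    -1.   ] F [ 0.  -0.4  0.3] M [-0.05  0.12 -0.04] w 0.0499 0.0
knob [ 0.60998474 -0.1197398   0.048     ]
t 13.85 p [ 0.611  -0.1203  0.1004] q [-0.11  0.57  0.34  1.78 -0.24  0.84 -0.3 ] xang 0.9302 zax [ 0.002 -0.    -1.   ] F [ 0.  -0.4  0.3] M [-0.05  0.12 -0.04] w 0.0499 0.0
tool delta [-0.0022 -0.0012  0.0744]
```

Emit:
servo_tool:
  targets:
    - {"fingers": 0.05, "dx": -0.002, "dy": -0.001, "dz": 0.037, "rx": 0, "ry": 0, "rz": 0}
    - {"fingers": 0.05, "dx": 0, "dy": 0, "dz": 0.037, "rx": 0, "ry": 0, "rz": 0}
    - {"fingers": 0.05, "dx": 0, "dy": 0, "dz": 0, "rx": 0, "ry": 0, "rz": 0}
    - {"fingers": 0.0, "dx": 0, "dy": 0, "dz": 0, "rx": 0, "ry": 0, "rz": 0}
    - {"fingers": 0.0, "dx": 0, "dy": 0, "dz": 0, "rx": 0, "ry": 0, "rz": 0}
    - {"fingers": 0.0, "dx": 0, "dy": 0, "dz": 0, "rx": 0, "ry": 0, "rz": 0}
    - {"fingers": 0.0, "dx": 0, "dy": 0, "dz": 0, "rx": 0, "ry": 0, "rz": 0}
    - {"fingers": 0.0, "dx": 0, "dy": 0, "dz": 0, "rx": 0, "ry": 0, "rz": 0}

```text
t: 14.65
tool_pos: [0.6095, -0.1216, 0.0275]
tcp_rot: [0.894, 0.448, 0.002, 0.001]
ft_force: [-1.9, 1.8, 7.6]
width: 0.373
grip_force: 30.0
```

Emit:
servo_tool:
  targets:
    - {"fingers": 0.0, "dx": 0, "dy": 0, "dz": 0, "rx": 0, "ry": 0, "rz": 0}
    - {"fingers": 0.0, "dx": 0, "dy": 0, "dz": 0, "rx": 0, "ry": 0, "rz": 0}

```text
t: 14.85
tool_pos: [0.6095, -0.1217, 0.0275]
tcp_rot: [0.894, 0.448, 0.002, 0.001]
ft_force: [-1.9, 0.7, 7.2]
width: 0.367
grip_force: 30.0
```

```bash
python3 -c "
from h import *
delta([.477,-.007,.15])"
```

```text
t 14.85 p [ 0.6095 -0.1217  0.0275] q [-0.08  0.67  0.3   1.81 -0.29  0.71 -0.26] xang 0.9296 zax [ 0.004  0.    -1.   ] F [-1.9  0.7  7.2] M [0.13 0.47 0.06] w 0.0337 30.038134084898047
tool delta [ 0.013  -0.1744 -0.123 ]
```

```bash
python3 - <<'E'
from h import *
a=px2w('top',crop(600,70),0);b=px2w('top',crop(613,38),.09);print(a,b)
s,m=st()
for z,p in((0,a),(.09,b)): print((m.T@(p-s['tool_pos'])).round(3))
E
```

```text
[ 0.73058699 -0.14118236  0.        ] [ 0.73637905 -0.145186    0.09      ]
t 14.85 p [ 0.6095 -0.1217  0.0275] q [-0.08  0.67  0.3   1.81 -0.29  0.71 -0.26] xang 0.9296 zax [ 0.004  0.    -1.   ] F [-1.9  0.7  7.2] M [0.13 0.47 0.06] w 0.0337 30.038134084898047
[0.057 0.109 0.028]
[ 0.057  0.116 -0.062]
```

Emit:
servo_tool:
  targets:
    - {"fingers": 0.055, "dx": 0, "dy": 0, "dz": 0, "rx": 0, "ry": 0, "rz": 0}
    - {"fingers": 0.055, "dx": 0, "dy": 0, "dz": 0, "rx": 0, "ry": 0, "rz": 0}
    - {"fingers": 0.055, "dx": 0, "dy": 0, "dz": 0, "rx": 0, "ry": 0, "rz": 0}

```text
t: 15.15
tool_pos: [0.6081, -0.1217, 0.0253]
tcp_rot: [0.894, 0.448, 0.0, 0.0]
ft_force: [-0.4, -0.8, -0.7]
width: 0.589
grip_force: 0.0
```

Emit:
servo_tool:
  targets:
    - {"fingers": 0.055, "dx": 0, "dy": 0, "dz": 0, "rx": 0, "ry": 0, "rz": 7}
    - {"fingers": 0.055, "dx": 0, "dy": 0, "dz": 0, "rx": 0, "ry": 0, "rz": 7}
    - {"fingers": 0.055, "dx": 0, "dy": 0, "dz": 0, "rx": 0, "ry": 0, "rz": 7}
    - {"fingers": 0.055, "dx": 0, "dy": 0, "dz": 0, "rx": 0, "ry": 0, "rz": 7}
    - {"fingers": 0.055, "dx": 0, "dy": 0, "dz": 0.009, "rx": 0, "ry": 0, "rz": 0}
    - {"fingers": 0.055, "dx": 0, "dy": 0, "dz": 0.009, "rx": 0, "ry": 0, "rz": 0}
    - {"fingers": 0.055, "dx": 0, "dy": 0, "dz": 0, "rx": 0, "ry": 0, "rz": 0}
    - {"fingers": 0.0, "dx": 0, "dy": 0, "dz": 0, "rx": 0, "ry": 0, "rz": 0}

```text
t: 15.95
tool_pos: [0.6073, -0.1217, 0.0062]
tcp_rot: [0.976, 0.219, -0.0, -0.0]
ft_force: [-0.1, -0.2, 0.1]
width: 0.532
grip_force: 0.0
```

Emit:
servo_tool:
  targets:
    - {"fingers": 0.0, "dx": 0, "dy": 0, "dz": 0, "rx": 0, "ry": 0, "rz": 0}
    - {"fingers": 0.0, "dx": 0, "dy": 0, "dz": 0, "rx": 0, "ry": 0, "rz": 0}
    - {"fingers": 0.0, "dx": 0, "dy": 0, "dz": 0, "rx": 0, "ry": 0, "rz": 0}
    - {"fingers": 0.0, "dx": 0, "dy": 0, "dz": 0, "rx": 0, "ry": 0, "rz": 0}

```text
t: 16.35
tool_pos: [0.6079, -0.1217, 0.0071]
tcp_rot: [0.976, 0.219, 0.0, 0.0]
ft_force: [-0.2, 0.5, 0.5]
width: 0.383
grip_force: 30.0
```

```bash
python3 -c "
from h import *
delta([.477,-.007,.14])"
```

```text
t 16.35 p [ 0.6079 -0.1217  0.0071] q [-0.16  0.72  0.41  1.82 -0.42  0.69 -0.64] xang 0.4408 zax [ 0. -0. -1.] F [-0.2  0.5  0.5] M [-0.11  0.18  0.03] w 0.0352 29.953316909522982
tool delta [-0.0694 -0.1595 -0.133 ]
```

```bash
python3 - <<'E'
from h import *
s,m=st(); _,im=snap('wrist','w7'); brass(im,s)
for z in (.052,.036,.026): 
  for r in (0,): print(z,w2px('wrist',[*s['tool_pos'][:2],z],s))
print(w2px('wrist',s['tool_pos']+[0,0,.02]+.0185*m[:,0],s), w2px('wrist',s['tool_pos']+[0,0,.02]-.0185*m[:,0],s))
E
```

```text
t 16.35 p [ 0.6079 -0.1217  0.0071] q [-0.16  0.72  0.41  1.82 -0.42  0.69 -0.64] xang 0.4408 zax [ 0. -0. -1.] F [-0.2  0.5  0.5] M [-0.11  0.18  0.03] w 0.0352 29.953316909522982
[223, 196, 67, 80, 4002] [255.4 238.1] [ 0.6189 -0.1163  0.045 ]
0.052 [255.86601085 268.5424376 ]
0.036 [255.84365766 253.00449668]
0.026 [255.83182443 244.77908913]
[255.78533466 213.58228337] [255.87810022 275.88850768]
```

Emit:
servo_tool:
  targets:
    - {"fingers": 0.0, "dx": 0, "dy": 0, "dz": -0.02, "rx": 0, "ry": 0, "rz": 0}
    - {"fingers": 0.0, "dx": 0, "dy": 0, "dz": -0.04, "rx": 0, "ry": 0, "rz": 0}
    - {"fingers": 0.0, "dx": 0, "dy": 0, "dz": -0.04, "rx": 0, "ry": 0, "rz": 0}
    - {"fingers": 0.0, "dx": 0, "dy": 0, "dz": -0.03, "rx": 0, "ry": 0, "rz": 0}
    - {"fingers": 0.0, "dx": -0.009, "dy": -0.0242, "dz": 0, "rx": 0, "ry": 0, "rz": 0}
    - {"fingers": 0.0, "dx": -0.0098, "dy": -0.0257, "dz": 0, "rx": 0, "ry": 0, "rz": 0}
    - {"fingers": 0.0, "dx": -0.0098, "dy": -0.0257, "dz": 0, "rx": 0, "ry": 0, "rz": 0}
    - {"fingers": 0.0, "dx": -0.0098, "dy": -0.0257, "dz": 0, "rx": 0, "ry": 0, "rz": 0}

```text
t: 17.2
tool_pos: [0.5286, -0.0455, 0.1367]
tcp_rot: [0.976, 0.219, -0.0, -0.0]
ft_force: [0.2, -1.0, -2.5]
width: 0.384
grip_force: 29.9
```

Emit:
servo_tool:
  targets:
    - {"fingers": 0.0, "dx": -0.0098, "dy": -0.0257, "dz": 0, "rx": 0, "ry": 0, "rz": 0}
    - {"fingers": 0.0, "dx": -0.0098, "dy": -0.0257, "dz": 0, "rx": 0, "ry": 0, "rz": 0}
    - {"fingers": 0.0, "dx": -0.0098, "dy": -0.0257, "dz": 0, "rx": 0, "ry": 0, "rz": 0}
    - {"fingers": 0.0, "dx": 0, "dy": 0, "dz": 0, "rx": 0, "ry": 0, "rz": 0}
    - {"fingers": 0.0, "dx": 0, "dy": 0, "dz": 0, "rx": 0, "ry": 0, "rz": 0}

```text
t: 17.7
tool_pos: [0.4704, 0.0112, 0.1371]
tcp_rot: [0.976, 0.219, 0.0, -0.0]
ft_force: [-0.2, -0.8, -2.1]
width: 0.385
grip_force: 29.9
```

```bash
python3 -c "
from h import *
delta([.470,.0105,.0145])"
```

```text
t 17.7 p [0.4704 0.0112 0.1371] q [-0.54  0.29  0.52  2.13 -0.21  0.77 -1.02] xang 0.4419 zax [ 0.001  0.    -1.   ] F [-0.2 -0.8 -2.1] M [-0.02  0.12  0.03] w 0.0354 29.94322619822924
tool delta [-0.0008  0.0004  0.1226]
```

Emit:
servo_tool:
  targets:
    - {"fingers": 0.0, "dx": 0, "dy": 0, "dz": 0.03, "rx": 0, "ry": 0, "rz": 0}
    - {"fingers": 0.0, "dx": 0, "dy": 0, "dz": 0.03, "rx": 0, "ry": 0, "rz": 0}
    - {"fingers": 0.0, "dx": 0, "dy": 0, "dz": 0.03, "rx": 0, "ry": 0, "rz": 0}
    - {"fingers": 0.0, "dx": 0, "dy": 0, "dz": 0.02, "rx": 0, "ry": 0, "rz": 0}
    - {"fingers": 0.0, "dx": 0, "dy": 0, "dz": 0.008, "rx": 0, "ry": 0, "rz": 0}
    - {"fingers": 0.0, "dx": 0, "dy": 0, "dz": 0.002, "rx": 0, "ry": 0, "rz": 0}
    - {"fingers": 0.0, "dx": 0, "dy": 0, "dz": 0, "rx": 0, "ry": 0, "rz": 0}
    - {"fingers": 0.0, "dx": 0, "dy": 0, "dz": 0, "rx": 0, "ry": 0, "rz": 0}

```text
t: 18.5
tool_pos: [0.4713, 0.0107, 0.0178]
tcp_rot: [0.976, 0.218, 0.001, 0.0]
ft_force: [0.4, -0.4, -1.5]
width: 0.385
grip_force: 29.9
```

Emit:
servo_tool:
  targets:
    - {"fingers": 0.0, "dx": 0, "dy": 0, "dz": 0.001, "rx": 0, "ry": 0, "rz": 0}
    - {"fingers": 0.0, "dx": 0, "dy": 0, "dz": 0.001, "rx": 0, "ry": 0, "rz": 0}
    - {"fingers": 0.0, "dx": 0, "dy": 0, "dz": 0.0, "rx": 0, "ry": 0, "rz": 0}

```text
t: 18.8
tool_pos: [0.4705, 0.011, 0.0151]
tcp_rot: [0.976, 0.219, 0.0, -0.0]
ft_force: [0.3, 0.1, -1.6]
width: 0.385
grip_force: 29.9
```

Emit:
servo_tool:
  targets:
    - {"fingers": 0.0, "dx": 0, "dy": 0, "dz": 0.001, "rx": 0, "ry": 0, "rz": 0}
    - {"fingers": 0.0, "dx": 0, "dy": 0, "dz": 0.001, "rx": 0, "ry": 0, "rz": 0}
    - {"fingers": 0.0, "dx": 0, "dy": 0, "dz": 0.001, "rx": 0, "ry": 0, "rz": 0}
    - {"fingers": 0.0, "dx": 0, "dy": 0, "dz": 0, "rx": 0, "ry": 0, "rz": 0}

```text
t: 19.2
tool_pos: [0.4705, 0.011, 0.0129]
tcp_rot: [0.976, 0.219, 0.0, -0.001]
ft_force: [-3.9, -0.4, 13.8]
width: 0.38
grip_force: 30.0
```

Emit:
servo_tool:
  targets:
    - {"fingers": 0.055, "dx": 0, "dy": 0, "dz": 0, "rx": 0, "ry": 0, "rz": 0}
    - {"fingers": 0.055, "dx": 0, "dy": 0, "dz": 0, "rx": 0, "ry": 0, "rz": 0}
    - {"fingers": 0.055, "dx": 0, "dy": 0, "dz": 0, "rx": 0, "ry": 0, "rz": 0}
    - {"fingers": 0.055, "dx": 0, "dy": 0, "dz": -0.02, "rx": 0, "ry": 0, "rz": 0}
    - {"fingers": 0.055, "dx": 0, "dy": 0, "dz": -0.04, "rx": 0, "ry": 0, "rz": 0}
    - {"fingers": 0.055, "dx": 0, "dy": 0, "dz": -0.04, "rx": 0, "ry": 0, "rz": 0}
    - {"fingers": 0.055, "dx": 0, "dy": 0, "dz": -0.04, "rx": 0, "ry": 0, "rz": 0}
    - {"fingers": 0.055, "dx": 0, "dy": 0, "dz": -0.04, "rx": 0, "ry": 0, "rz": 0}

```text
t: 20.0
tool_pos: [0.4699, 0.0107, 0.1932]
tcp_rot: [0.976, 0.218, -0.0, 0.0]
ft_force: [0.9, 0.5, -0.8]
width: 0.6
grip_force: 0.0
```

Emit:
servo_tool:
  targets:
    - {"fingers": 0.055, "dx": -0.0118, "dy": 0.0266, "dz": -0.02, "rx": 0, "ry": 0, "rz": 0}
    - {"fingers": 0.055, "dx": -0.0118, "dy": 0.0266, "dz": -0.02, "rx": 0, "ry": 0, "rz": 0}
    - {"fingers": 0.055, "dx": -0.0118, "dy": 0.0266, "dz": -0.01, "rx": 0, "ry": 0, "rz": 0}
    - {"fingers": 0.055, "dx": -0.0118, "dy": 0.0266, "dz": 0, "rx": 0, "ry": 0, "rz": 0}
    - {"fingers": 0.055, "dx": -0.0118, "dy": 0.0266, "dz": 0, "rx": 0, "ry": 0, "rz": 0}
    - {"fingers": 0.055, "dx": -0.0118, "dy": 0.0266, "dz": 0, "rx": 0, "ry": 0, "rz": 0}
    - {"fingers": 0.055, "dx": -0.0118, "dy": 0.0266, "dz": 0, "rx": 0, "ry": 0, "rz": 0}
    - {"fingers": 0.055, "dx": -0.0118, "dy": 0.0266, "dz": 0, "rx": 0, "ry": 0, "rz": 0}

```text
t: 20.8
tool_pos: [0.4755, -0.2229, 0.2416]
tcp_rot: [0.976, 0.219, -0.0, -0.0]
ft_force: [0.3, -0.3, 0.4]
width: 0.601
grip_force: 0.0
```

Emit:
servo_tool:
  targets:
    - {"fingers": 0.055, "dx": -0.0118, "dy": 0.0266, "dz": 0, "rx": 0, "ry": 0, "rz": 0}
    - {"fingers": 0.055, "dx": -0.0118, "dy": 0.0266, "dz": 0, "rx": 0, "ry": 0, "rz": 0}
    - {"fingers": 0.055, "dx": 0, "dy": 0, "dz": 0, "rx": 0, "ry": 0, "rz": -7}
    - {"fingers": 0.055, "dx": 0, "dy": 0, "dz": 0, "rx": 0, "ry": 0, "rz": -7}
    - {"fingers": 0.055, "dx": 0, "dy": 0, "dz": 0, "rx": 0, "ry": 0, "rz": -7}
    - {"fingers": 0.055, "dx": 0, "dy": 0, "dz": 0, "rx": 0, "ry": 0, "rz": 0}
    - {"fingers": 0.055, "dx": 0, "dy": 0, "dz": 0, "rx": 0, "ry": 0, "rz": 0}

```text
t: 21.5
tool_pos: [0.4769, -0.2801, 0.2417]
tcp_rot: [0.92, 0.391, -0.0, -0.0]
ft_force: [0.9, 0.8, 0.4]
width: 0.597
grip_force: 0.0
```

```bash
python3 - <<'E'
from h import *
s,m=st(); _,im=snap('wrist','w8'); brass(im,s,.03)
_,im=snap('top','top3'); brass(im,None,.03,'top')
E
```

```text
t 21.5 p [ 0.4769 -0.2801  0.2417] q [-0.07  0.31  0.67  1.85 -0.22  1.06 -0.09] xang 0.8041 zax [-0.  0. -1.] F [0.9 0.8 0.4] M [-0.04  0.13  0.01] w 0.0549 0.0
[248, 159, 28, 30, 641] [261.5 174. ] [ 0.4777 -0.2902  0.03  ]
[234, 230, 71, 55, 1240] [269.  254.6] [ 0.4058 -0.3807  0.03  ]
```

View pics/w8.png

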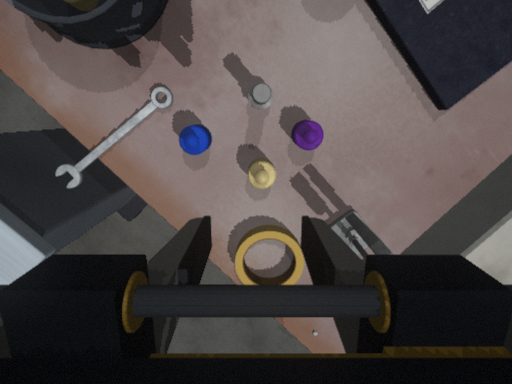

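```bash
python3 - <<'E'
from h import *
s,m=st()
k=px2w('wrist',(262,177),.050,s); k2=px2w('wrist',(261.5,174),.03,s); print('knob',k,k2)
for n,uv,z in(('knob',(262,177),.05),('body',(261.5,174),.03),('gaugebase',(345,222),0),('gaugebase2',(345,222),.02),('gaugetop',(375,255),.14),('ring',(268,232),.02),('grey',(261,92),.117),('purple',(309,134),.03),('blue',(194,138),.03)):
    p=px2w('wrist',uv,z,s); d=m.T@(p-s['tool_pos']); print(n,p.round(3),d[:2].round(4))
E
```

```text
t 21.6 p [ 0.477  -0.28    0.2417] q [-0.07  0.31  0.67  1.85 -0.22  1.06 -0.09] xang 0.8052 zax [-0.  0. -1.] F [-1.  -0.4  0. ] M [-0.02  0.09  0.04] w 0.0549 0.0
knob [ 0.47809116 -0.29020592  0.05      ] [ 0.47774806 -0.29020839  0.03      ]
knob [ 0.478 -0.29   0.05 ] [-0.0065  0.0079]
body [ 0.478 -0.29   0.03 ] [-0.0068  0.0076]
gaugebase [ 0.513 -0.432  0.   ] [-0.0848  0.131 ]
gaugebase2 [ 0.513 -0.422  0.02 ] [-0.0772  0.1247]
gaugetop [ 0.516 -0.411  0.14 ] [-0.0672  0.1192]
ring [ 0.426 -0.358  0.02 ] [-0.0921  0.0173]
grey [ 0.543 -0.219  0.117] [0.0895 0.0052]
purple [ 0.556 -0.295  0.03 ] [0.0446 0.0674]
blue [ 0.448 -0.197  0.03 ] [ 0.0398 -0.078 ]
```

Emit:
servo_tool:
  targets:
    - {"fingers": 0.055, "dx": 0, "dy": 0, "dz": 0, "rx": 0, "ry": 0, "rz": -7.5}
    - {"fingers": 0.055, "dx": 0, "dy": 0, "dz": 0, "rx": 0, "ry": 0, "rz": -7.5}
    - {"fingers": 0.055, "dx": 0, "dy": 0, "dz": 0, "rx": 0, "ry": 0, "rz": -7.5}
    - {"fingers": 0.055, "dx": 0, "dy": 0, "dz": 0, "rx": 0, "ry": 0, "rz": -7.5}
    - {"fingers": 0.055, "dx": -0.0116, "dy": 0.0022, "dz": 0.04, "rx": 0, "ry": 0, "rz": 0}
    - {"fingers": 0.055, "dx": 0, "dy": 0, "dz": 0.04, "rx": 0, "ry": 0, "rz": 0}
    - {"fingers": 0.055, "dx": 0, "dy": 0, "dz": 0.04, "rx": 0, "ry": 0, "rz": 0}
    - {"fingers": 0.055, "dx": 0, "dy": 0, "dz": 0.02, "rx": 0, "ry": 0, "rz": 0}

```text
t: 22.4
tool_pos: [0.4747, -0.2908, 0.0986]
tcp_rot: [0.787, 0.617, -0.001, -0.002]
ft_force: [-0.1, 0.1, 0.5]
width: 0.6
grip_force: 0.0
```

Emit:
servo_tool:
  targets:
    - {"fingers": 0.055, "dx": 0, "dy": 0, "dz": 0, "rx": 0, "ry": 0, "rz": 0}
    - {"fingers": 0.055, "dx": 0, "dy": 0, "dz": 0, "rx": 0, "ry": 0, "rz": 0}
    - {"fingers": 0.055, "dx": 0, "dy": 0, "dz": 0, "rx": 0, "ry": 0, "rz": 0}

```text
t: 22.7
tool_pos: [0.4775, -0.2925, 0.1034]
tcp_rot: [0.787, 0.617, 0.001, 0.001]
ft_force: [0.2, -0.3, -0.2]
width: 0.597
grip_force: 0.0
```

```bash
python3 - <<'E'
from h import *
s,m=st(); _,im=snap('wrist','w9'); brass(im,s,.03)
print(w2px('wrist',[*s['tool_pos'][:2],.05],s),w2px('wrist',[*s['tool_pos'][:2],.018],s), w2px('wrist',[*(s['tool_pos']+.0185*m[:,0])[:2],.0],s), w2px('wrist',[*(s['tool_pos']-.008*m[:,0])[:2],.052],s))
E
```

```text
t 22.7 p [ 0.4775 -0.2925  0.1034] q [ 0.1   0.49  0.5   1.94 -0.32  0.79  0.54] xang 1.3304 zax [ 0.003 -0.001 -1.   ] F [ 0.2 -0.3 -0.2] M [-0.06  0.12  0.  ] w 0.0549 0.0
[233, 175, 44, 43, 1470] [254.2 195.9] [ 0.4772 -0.2904  0.03  ]
[202, 267, 34, 18, 334] [216.8 276.7] [ 0.4256 -0.3566  0.03  ]
[169, 317, 79, 37, 927] [212.5 341. ] [ 0.4026 -0.4227  0.03  ]
[255.20945013 205.1077789 ] [255.16478907 194.33849106] [255.105316   170.10012545] [255.23187736 215.59308129]
```

Emit:
servo_tool:
  targets:
    - {"fingers": 0.055, "dx": -0.003, "dy": -0.0005, "dz": 0.03, "rx": 0, "ry": 0, "rz": 0}
    - {"fingers": 0.055, "dx": 0, "dy": 0, "dz": 0.03, "rx": 0, "ry": 0, "rz": 0}
    - {"fingers": 0.055, "dx": 0, "dy": 0, "dz": 0.025, "rx": 0, "ry": 0, "rz": 0}
    - {"fingers": 0.055, "dx": 0, "dy": 0, "dz": 0.01, "rx": 0, "ry": 0, "rz": 0}
    - {"fingers": 0.055, "dx": 0, "dy": 0, "dz": 0, "rx": 0, "ry": 0, "rz": 0}
    - {"fingers": 0.055, "dx": 0, "dy": 0, "dz": 0, "rx": 0, "ry": 0, "rz": 0}

```text
t: 23.35
tool_pos: [0.4761, -0.2953, 0.0081]
tcp_rot: [0.787, 0.617, 0.0, 0.001]
ft_force: [-0.5, 0.3, -1.0]
width: 0.599
grip_force: 0.0
```

Emit:
servo_tool:
  targets:
    - {"fingers": 0.0, "dx": 0, "dy": 0, "dz": 0, "rx": 0, "ry": 0, "rz": 0}
    - {"fingers": 0.0, "dx": 0, "dy": 0, "dz": 0, "rx": 0, "ry": 0, "rz": 0}
    - {"fingers": 0.0, "dx": 0, "dy": 0, "dz": 0, "rx": 0, "ry": 0, "rz": 0}
    - {"fingers": 0.0, "dx": 0, "dy": 0, "dz": 0, "rx": 0, "ry": 0, "rz": 0}
    - {"fingers": 0.0, "dx": 0, "dy": 0, "dz": 0, "rx": 0, "ry": 0, "rz": 0}

```text
t: 23.85
tool_pos: [0.4757, -0.2948, 0.0077]
tcp_rot: [0.787, 0.617, 0.0, 0.0]
ft_force: [-1.6, 0.6, 6.5]
width: 0.38
grip_force: 30.0
```

```bash
python3 - <<'E'
from h import *
s,m=st(); _,im=snap('wrist','w10'); brass(im,s,.03); delta([.523,.0355,.14])
E
```

```text
t 23.85 p [ 0.4757 -0.2948  0.0077] q [ 0.18  0.64  0.41  1.97 -0.43  0.61  0.63] xang 1.331 zax [ 0.001 -0.    -1.   ] F [-1.6  0.6  6.5] M [0.1  0.28 0.05] w 0.035 29.987471940086152
[223, 193, 67, 80, 4190] [256.4 233.9] [ 0.4781 -0.2876  0.03  ]
[165, 276, 9, 56, 229] [167.8 304.7] [ 0.4187 -0.3176  0.03  ]
t 23.9 p [ 0.4758 -0.2949  0.0078] q [ 0.18  0.64  0.41  1.97 -0.43  0.61  0.63] xang 1.331 zax [ 0.001 -0.    -1.   ] F [-1.6  1.   6.7] M [0.17 0.28 0.08] w 0.0353 29.98755560684458
tool delta [ 0.3321 -0.0324 -0.1322]
```

Emit:
servo_tool:
  targets:
    - {"fingers": 0.0, "dx": 0, "dy": 0, "dz": -0.02, "rx": 0, "ry": 0, "rz": 0}
    - {"fingers": 0.0, "dx": 0, "dy": 0, "dz": -0.04, "rx": 0, "ry": 0, "rz": 0}
    - {"fingers": 0.0, "dx": 0, "dy": 0, "dz": -0.04, "rx": 0, "ry": 0, "rz": 0}
    - {"fingers": 0.0, "dx": 0, "dy": 0, "dz": -0.04, "rx": 0, "ry": 0, "rz": 0}
    - {"fingers": 0.0, "dx": 0, "dy": 0, "dz": -0.04, "rx": 0, "ry": 0, "rz": 0}
    - {"fingers": 0.0, "dx": 0, "dy": 0, "dz": -0.01, "rx": 0, "ry": 0, "rz": 0}
    - {"fingers": 0.0, "dx": 0.02, "dy": -0.002, "dz": 0, "rx": 0, "ry": 0, "rz": 0}
    - {"fingers": 0.0, "dx": 0.028, "dy": -0.003, "dz": 0, "rx": 0, "ry": 0, "rz": 0}

```text
t: 24.7
tool_pos: [0.4807, -0.2473, 0.196]
tcp_rot: [0.788, 0.616, -0.0, -0.0]
ft_force: [0.9, 0.9, -3.3]
width: 0.385
grip_force: 29.9
```

Emit:
servo_tool:
  targets:
    - {"fingers": 0.0, "dx": 0.028, "dy": -0.003, "dz": 0, "rx": 0, "ry": 0, "rz": 0}
    - {"fingers": 0.0, "dx": 0.028, "dy": -0.003, "dz": 0, "rx": 0, "ry": 0, "rz": 0}
    - {"fingers": 0.0, "dx": 0.028, "dy": -0.003, "dz": 0, "rx": 0, "ry": 0, "rz": 0}
    - {"fingers": 0.0, "dx": 0.028, "dy": -0.003, "dz": 0, "rx": 0, "ry": 0, "rz": 0}
    - {"fingers": 0.0, "dx": 0.028, "dy": -0.003, "dz": 0, "rx": 0, "ry": 0, "rz": 0}
    - {"fingers": 0.0, "dx": 0.028, "dy": -0.003, "dz": 0, "rx": 0, "ry": 0, "rz": 0}
    - {"fingers": 0.0, "dx": 0.028, "dy": -0.003, "dz": 0, "rx": 0, "ry": 0, "rz": 0}
    - {"fingers": 0.0, "dx": 0.028, "dy": -0.003, "dz": 0, "rx": 0, "ry": 0, "rz": 0}

```text
t: 25.5
tool_pos: [0.5105, -0.0223, 0.1952]
tcp_rot: [0.787, 0.617, -0.001, -0.001]
ft_force: [0.1, -0.5, -4.0]
width: 0.38
grip_force: 29.9
```

Emit:
servo_tool:
  targets:
    - {"fingers": 0.0, "dx": 0.028, "dy": -0.002, "dz": 0, "rx": 0, "ry": 0, "rz": 0}
    - {"fingers": 0.0, "dx": 0.028, "dy": -0.002, "dz": 0, "rx": 0, "ry": 0, "rz": 0}
    - {"fingers": 0.0, "dx": 0, "dy": 0, "dz": 0, "rx": 0, "ry": 0, "rz": 7.3}
    - {"fingers": 0.0, "dx": 0, "dy": 0, "dz": 0, "rx": 0, "ry": 0, "rz": 7.3}
    - {"fingers": 0.0, "dx": 0, "dy": 0, "dz": 0, "rx": 0, "ry": 0, "rz": 7.3}
    - {"fingers": 0.0, "dx": 0, "dy": 0, "dz": 0, "rx": 0, "ry": 0, "rz": 7.3}
    - {"fingers": 0.0, "dx": 0, "dy": 0, "dz": 0, "rx": 0, "ry": 0, "rz": 7.3}
    - {"fingers": 0.0, "dx": 0, "dy": 0, "dz": 0, "rx": 0, "ry": 0, "rz": 7.3}

```text
t: 26.3
tool_pos: [0.5199, 0.0318, 0.1951]
tcp_rot: [0.961, 0.277, -0.001, -0.0]
ft_force: [-0.6, -0.7, -4.1]
width: 0.377
grip_force: 29.9
```

Emit:
servo_tool:
  targets:
    - {"fingers": 0.0, "dx": 0, "dy": 0, "dz": 0, "rx": 0, "ry": 0, "rz": 7.3}
    - {"fingers": 0.0, "dx": 0, "dy": 0, "dz": 0, "rx": 0, "ry": 0, "rz": 0}
    - {"fingers": 0.0, "dx": 0, "dy": 0, "dz": 0, "rx": 0, "ry": 0, "rz": 0}

```text
t: 26.6
tool_pos: [0.5203, 0.0319, 0.1958]
tcp_rot: [0.976, 0.219, -0.001, 0.0]
ft_force: [-0.6, 0.1, -3.7]
width: 0.385
grip_force: 29.9
```

```bash
python3 - <<'E'
from h import *
delta([.523,.0355,.0138])
E
```

```text
t 26.6 p [0.5203 0.0319 0.1958] q [-0.63  0.3   0.6   1.96 -0.21  0.94 -1.05] xang 0.4423 zax [-0.002 -0.001 -1.   ] F [-0.6  0.1 -3.7] M [-0.02  0.1   0.  ] w 0.0354 29.88096970573679
tool delta [ 0.0043 -0.002   0.182 ]
```

Emit:
servo_tool:
  targets:
    - {"fingers": 0.0, "dx": 0.004, "dy": -0.002, "dz": 0.035, "rx": 0, "ry": 0, "rz": 0}
    - {"fingers": 0.0, "dx": 0, "dy": 0, "dz": 0.035, "rx": 0, "ry": 0, "rz": 0}
    - {"fingers": 0.0, "dx": 0, "dy": 0, "dz": 0.035, "rx": 0, "ry": 0, "rz": 0}
    - {"fingers": 0.0, "dx": 0, "dy": 0, "dz": 0.035, "rx": 0, "ry": 0, "rz": 0}
    - {"fingers": 0.0, "dx": 0, "dy": 0, "dz": 0.02, "rx": 0, "ry": 0, "rz": 0}
    - {"fingers": 0.0, "dx": 0, "dy": 0, "dz": 0.01, "rx": 0, "ry": 0, "rz": 0}
    - {"fingers": 0.0, "dx": 0, "dy": 0, "dz": 0.006, "rx": 0, "ry": 0, "rz": 0}
    - {"fingers": 0.0, "dx": 0, "dy": 0, "dz": 0.0, "rx": 0, "ry": 0, "rz": 0}

```text
t: 27.4
tool_pos: [0.524, 0.0352, 0.0208]
tcp_rot: [0.976, 0.218, -0.0, -0.0]
ft_force: [0.0, -0.2, -3.4]
width: 0.383
grip_force: 29.9
```

Emit:
servo_tool:
  targets:
    - {"fingers": 0.0, "dx": 0, "dy": 0, "dz": 0, "rx": 0, "ry": 0, "rz": 0}
    - {"fingers": 0.0, "dx": 0, "dy": 0, "dz": 0, "rx": 0, "ry": 0, "rz": 0}

```text
t: 27.6
tool_pos: [0.5248, 0.0355, 0.0219]
tcp_rot: [0.976, 0.218, 0.001, -0.0]
ft_force: [0.4, 0.0, -2.9]
width: 0.384
grip_force: 29.9
```

Emit:
servo_tool:
  targets:
    - {"fingers": 0.0, "dx": 0, "dy": 0, "dz": 0.003, "rx": 0, "ry": 0, "rz": 0}
    - {"fingers": 0.0, "dx": 0, "dy": 0, "dz": 0.002, "rx": 0, "ry": 0, "rz": 0}
    - {"fingers": 0.0, "dx": 0, "dy": 0, "dz": 0.001, "rx": 0, "ry": 0, "rz": 0}
    - {"fingers": 0.0, "dx": 0, "dy": 0, "dz": 0.001, "rx": 0, "ry": 0, "rz": 0}
    - {"fingers": 0.0, "dx": 0, "dy": 0, "dz": 0, "rx": 0, "ry": 0, "rz": 0}

```text
t: 28.1
tool_pos: [0.5239, 0.0353, 0.0139]
tcp_rot: [0.976, 0.218, -0.0, -0.0]
ft_force: [0.0, 0.1, -2.0]
width: 0.382
grip_force: 29.9
```

Emit:
servo_tool:
  targets:
    - {"fingers": 0.0, "dx": 0, "dy": 0, "dz": 0.001, "rx": 0, "ry": 0, "rz": 0}
    - {"fingers": 0.0, "dx": 0, "dy": 0, "dz": 0.0005, "rx": 0, "ry": 0, "rz": 0}
    - {"fingers": 0.0, "dx": 0, "dy": 0, "dz": 0, "rx": 0, "ry": 0, "rz": 0}

```text
t: 28.4
tool_pos: [0.5239, 0.0354, 0.0137]
tcp_rot: [0.976, 0.218, 0.0, -0.001]
ft_force: [-4.2, -0.7, 13.7]
width: 0.381
grip_force: 30.1
```

Emit:
servo_tool:
  targets:
    - {"fingers": 0.05, "dx": 0, "dy": 0, "dz": 0, "rx": 0, "ry": 0, "rz": 0}
    - {"fingers": 0.05, "dx": 0, "dy": 0, "dz": 0, "rx": 0, "ry": 0, "rz": 0}
    - {"fingers": 0.05, "dx": 0, "dy": 0, "dz": 0, "rx": 0, "ry": 0, "rz": 0}
    - {"fingers": 0.05, "dx": 0, "dy": 0, "dz": -0.02, "rx": 0, "ry": 0, "rz": 0}
    - {"fingers": 0.05, "dx": 0, "dy": 0, "dz": -0.04, "rx": 0, "ry": 0, "rz": 0}
    - {"fingers": 0.05, "dx": 0, "dy": 0, "dz": -0.05, "rx": 0, "ry": 0, "rz": 0}
    - {"fingers": 0.05, "dx": 0, "dy": 0, "dz": -0.05, "rx": 0, "ry": 0, "rz": 0}
    - {"fingers": 0.05, "dx": 0, "dy": 0, "dz": -0.05, "rx": 0, "ry": 0, "rz": 0}

```text
t: 29.2
tool_pos: [0.5236, 0.0351, 0.2242]
tcp_rot: [0.976, 0.218, -0.0, 0.0]
ft_force: [1.8, 0.6, 0.1]
width: 0.545
grip_force: 0.0
```

Emit:
servo_tool:
  targets:
    - {"fingers": 0.05, "dx": 0, "dy": 0, "dz": -0.04, "rx": 0, "ry": 0, "rz": -7}
    - {"fingers": 0.05, "dx": 0, "dy": 0, "dz": 0, "rx": 0, "ry": 0, "rz": -7}
    - {"fingers": 0.05, "dx": 0, "dy": 0, "dz": 0, "rx": 0, "ry": 0, "rz": -7}
    - {"fingers": 0.05, "dx": 0, "dy": 0, "dz": 0, "rx": 0, "ry": 0, "rz": -7}
    - {"fingers": 0.05, "dx": 0, "dy": 0, "dz": 0, "rx": 0, "ry": 0, "rz": 0}
    - {"fingers": 0.05, "dx": 0, "dy": 0, "dz": 0, "rx": 0, "ry": 0, "rz": 0}

```text
t: 29.8
tool_pos: [0.5238, 0.0352, 0.2622]
tcp_rot: [0.895, 0.446, -0.0, 0.0]
ft_force: [0.6, 0.1, -0.6]
width: 0.544
grip_force: 0.0
```

```bash
python3 - <<'E'
from h import *
s,im=snap('wrist','w11'); brass(im,s,.036); delta([.6055,.1927,.149])
_,t=snap('top','top4');
print('kh',[px2w('wrist',(u,v),.074,s).round(3) for u,v in ((0,0),(200,100))])
E
```

```text
[244, 150, 28, 28, 618] [257.3 163.4] [0.5286 0.0376 0.036 ]
[223, 185, 28, 31, 659] [236.8 200.2] [0.4749 0.0136 0.036 ]
[133, 277, 11, 55, 217] [136.2 304.5] [ 0.2506 -0.0244  0.036 ]
t 29.85 p [0.5238 0.0352 0.2622] q [-0.62  0.21  0.57  1.88 -0.13  1.08 -0.64] xang 0.9249 zax [-0. -0. -1.] F [1.3 0.5 1.2] M [-0.04  0.11 -0.03] w 0.0501 0.0
tool delta [ 0.175  -0.0296  0.1131]
kh [array([0.419, 0.349, 0.074]), array([0.524, 0.141, 0.074])]
```

View pics/w11.png

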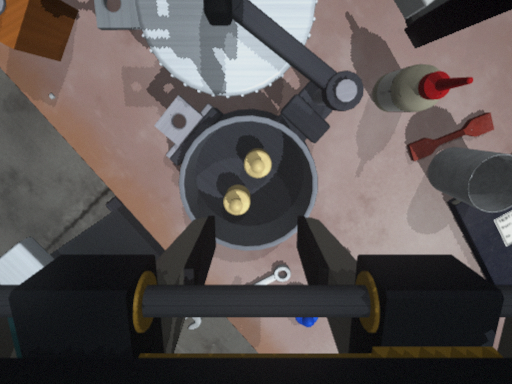

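```bash
python3 - <<'E'
from h import *
s=ctrl.read_state(); m=R.from_quat(s['tcp_rot']).as_matrix()
im=cv2.imread('pics/w11.png'); g=cv2.cvtColor(im,cv2.COLOR_BGR2GRAY)
cr=g[108:135,166:194]; w=(cr<115); k,l,q,c=cv2.connectedComponentsWithStats(w.astype(np.uint8)); print([(q[i].tolist(),c[i]+[166,108]) for i in range(1,k) if q[i][4]>20])
b=.0032*m[:,0]
for n,uv,z in(('keeper',(179.5,121),.073),('pot',(248.5,180),.08),('hub',(344,90),.125)): p=px2w('wrist',uv,z,s); print(n,p.round(4),(p-b).round(4))
E
```

```text
[([5, 6, 15, 15, 178], array([178.33146067, 120.88202247])), ([22, 20, 6, 7, 23], array([191.43478261, 132.        ]))]
keeper [0.4893 0.1379 0.073 ] [0.4874 0.1353 0.073 ]
pot [0.512  0.0338 0.08  ] [0.5101 0.0312 0.08  ]
hub [0.6486 0.0564 0.125 ] [0.6466 0.0539 0.125 ]
```

Emit:
servo_tool:
  targets:
    - {"fingers": 0.06, "dx": 0.025, "dy": -0.004, "dz": 0, "rx": 0, "ry": 0, "rz": 0}
    - {"fingers": 0.06, "dx": 0.03, "dy": -0.005, "dz": 0, "rx": 0, "ry": 0, "rz": 0}
    - {"fingers": 0.06, "dx": 0.03, "dy": -0.005, "dz": 0, "rx": 0, "ry": 0, "rz": 0}
    - {"fingers": 0.06, "dx": 0.03, "dy": -0.005, "dz": 0, "rx": 0, "ry": 0, "rz": 0}
    - {"fingers": 0.06, "dx": 0.03, "dy": -0.005, "dz": 0, "rx": 0, "ry": 0, "rz": 0}
    - {"fingers": 0.06, "dx": 0.03, "dy": -0.006, "dz": 0, "rx": 0, "ry": 0, "rz": 0}
    - {"fingers": 0.06, "dx": 0, "dy": 0, "dz": 0, "rx": 0, "ry": 0, "rz": 0}
    - {"fingers": 0.06, "dx": 0, "dy": 0, "dz": 0, "rx": 0, "ry": 0, "rz": 0}

```text
t: 30.7
tool_pos: [0.6046, 0.1935, 0.2616]
tcp_rot: [0.894, 0.447, -0.001, 0.0]
ft_force: [0.1, 0.1, 0.5]
width: 0.653
grip_force: 0.0
```

```bash
python3 - <<'E'
from h import *
s,im=snap('wrist','w12'); delta([.6055,.1927,.149]); g=cv2.cvtColor(im,cv2.COLOR_RGB2GRAY)
print(w2px('wrist',[.6055,.1927,.18],s))
for r in range(150,250,6):
    x=np.nonzero(g[r,215:300]<55)[0]; print(r,(x.min()+215,x.max()+215,len(x)) if len(x) else None)
E
```

```text
t 30.75 p [0.6046 0.1924 0.2619] q [-0.73  0.42  0.5   1.62 -0.21  1.16 -0.82] xang 0.9263 zax [-0.001 -0.001 -1.   ] F [-0.9 -0.2 -0.2] M [-0.09  0.11 -0.01] w 0.0601 0.0
tool delta [0.0009 0.0005 0.1129]
[256.89934266 195.68186157]
150 None
156 (np.int64(246), np.int64(267), 22)
162 (np.int64(246), np.int64(267), 22)
168 (np.int64(244), np.int64(269), 26)
174 (np.int64(242), np.int64(268), 27)
180 (np.int64(241), np.int64(275), 31)
186 (np.int64(243), np.int64(283), 31)
192 (np.int64(246), np.int64(291), 26)
198 (np.int64(246), np.int64(299), 26)
204 (np.int64(246), np.int64(267), 22)
210 (np.int64(246), np.int64(267), 22)
216 (np.int64(247), np.int64(267), 21)
222 (np.int64(247), np.int64(267), 21)
228 (np.int64(248), np.int64(265), 18)
234 None
240 (np.int64(216), np.int64(299), 6)
246 (np.int64(224), np.int64(299), 30)
```

Emit:
servo_tool:
  targets:
    - {"fingers": 0.06, "dx": 0.001, "dy": 0.0005, "dz": 0.04, "rx": 0, "ry": 0, "rz": 0}
    - {"fingers": 0.06, "dx": 0, "dy": 0, "dz": 0.04, "rx": 0, "ry": 0, "rz": 0}
    - {"fingers": 0.06, "dx": 0, "dy": 0, "dz": 0.025, "rx": 0, "ry": 0, "rz": 0}
    - {"fingers": 0.06, "dx": 0, "dy": 0, "dz": 0.008, "rx": 0, "ry": 0, "rz": 0}
    - {"fingers": 0.06, "dx": 0, "dy": 0, "dz": 0, "rx": 0, "ry": 0, "rz": 0}
    - {"fingers": 0.0, "dx": 0, "dy": 0, "dz": 0, "rx": 0, "ry": 0, "rz": 0}
    - {"fingers": 0.0, "dx": 0, "dy": 0, "dz": 0, "rx": 0, "ry": 0, "rz": 0}
    - {"fingers": 0.0, "dx": 0, "dy": 0, "dz": 0, "rx": 0, "ry": 0, "rz": 0}

```text
t: 31.55
tool_pos: [0.6066, 0.194, 0.1508]
tcp_rot: [0.894, 0.447, 0.001, 0.0]
ft_force: [0.5, -0.1, 0.8]
width: 0.413
grip_force: 0.0
```

Emit:
servo_tool:
  targets:
    - {"fingers": 0.0, "dx": 0, "dy": 0, "dz": 0, "rx": 0, "ry": 0, "rz": 0}
    - {"fingers": 0.0, "dx": 0, "dy": 0, "dz": 0, "rx": 0, "ry": 0, "rz": 0}
    - {"fingers": 0.0, "dx": 0, "dy": 0, "dz": 0, "rx": 0, "ry": 0, "rz": 0}
    - {"fingers": 0.0, "dx": 0, "dy": 0, "dz": 0, "rx": 0, "ry": 0, "rz": 0}
    - {"fingers": 0.0, "dx": 0, "dy": 0, "dz": 0, "rx": 0, "ry": 0, "rz": 0}

```text
t: 32.05
tool_pos: [0.606, 0.194, 0.1497]
tcp_rot: [0.894, 0.447, 0.0, -0.0]
ft_force: [-1.2, 0.5, 3.4]
width: 0.213
grip_force: 30.0
```

```bash
python3 - <<'E'
from h import *
s,m=st(); P=np.array([.6490,.0527])
r=s['tool_pos'][:2]-P; print('r',np.hypot(*r),'swing',np.pi+.17-np.arctan2(r[1],r[0]))
d=.1; Rm=np.array([[np.cos(d),-np.sin(d)],[np.sin(d),np.cos(d)]]); w=Rm@r-r; print(m[:2,0]@w,m[:2,1]@w)
E
```

```text
t 32.05 p [0.606  0.194  0.1497] q [-0.7   0.54  0.46  1.72 -0.28  0.95 -0.77] xang 0.9276 zax [ 0.  0. -1.] F [-1.2  0.5  3.4] M [-0.05  0.3  -0.06] w 0.0196 29.999415278434753
r 0.14773067950678143 swing 1.445123386361924
-0.01233606821277452 -0.008116840597810569
```

Emit:
servo_tool:
  targets:
    - {"fingers": 0.0, "dx": -0.006, "dy": -0.004, "dz": 0, "rx": 0, "ry": 0, "rz": -2.86}
    - {"fingers": 0.0, "dx": -0.0121, "dy": -0.008, "dz": 0, "rx": 0, "ry": 0, "rz": -5.73}
    - {"fingers": 0.0, "dx": -0.0121, "dy": -0.008, "dz": 0, "rx": 0, "ry": 0, "rz": -5.73}
    - {"fingers": 0.0, "dx": -0.0121, "dy": -0.008, "dz": 0, "rx": 0, "ry": 0, "rz": -5.73}
    - {"fingers": 0.0, "dx": -0.0121, "dy": -0.008, "dz": 0, "rx": 0, "ry": 0, "rz": -5.73}
    - {"fingers": 0.0, "dx": -0.0121, "dy": -0.008, "dz": 0, "rx": 0, "ry": 0, "rz": -5.73}
    - {"fingers": 0.0, "dx": 0, "dy": 0, "dz": 0, "rx": 0, "ry": 0, "rz": 0}

```text
t: 32.75
tool_pos: [0.5386, 0.15, 0.1496]
tcp_rot: [0.74, 0.673, -0.0, -0.0]
ft_force: [-2.0, -0.3, 0.9]
width: 0.213
grip_force: 30.0
```

```bash
python3 - <<'E'
from h import *
s,m=st(); P=np.array([.6490,.0527])
r=s['tool_pos'][:2]-P; print('r',np.hypot(*r),'swing',np.pi+.17-np.arctan2(r[1],r[0]))
d=.1; Rm=np.array([[np.cos(d),-np.sin(d)],[np.sin(d),np.cos(d)]]); w=Rm@r-r; print(m[:2,0]@w,m[:2,1]@w)
E
```

```text
t 32.75 p [0.5386 0.15   0.1496] q [-0.61  0.4   0.34  1.9  -0.17  0.87 -0.27] xang 1.4765 zax [-0.001  0.    -1.   ] F [-2.  -0.3  0.9] M [-0.21  0.24 -0.02] w 0.0196 29.998489916324615
r 0.1471697097709956 swing 0.8922564701276943
-0.012321396463404936 -0.008036911414015656
```

Emit:
servo_tool:
  targets:
    - {"fingers": 0.0, "dx": -0.0121, "dy": -0.008, "dz": 0, "rx": 0, "ry": 0, "rz": -5.73}
    - {"fingers": 0.0, "dx": -0.0121, "dy": -0.008, "dz": 0, "rx": 0, "ry": 0, "rz": -5.73}
    - {"fingers": 0.0, "dx": -0.0121, "dy": -0.008, "dz": 0, "rx": 0, "ry": 0, "rz": -5.73}
    - {"fingers": 0.0, "dx": -0.0121, "dy": -0.008, "dz": 0, "rx": 0, "ry": 0, "rz": -5.73}
    - {"fingers": 0.0, "dx": -0.0121, "dy": -0.008, "dz": 0, "rx": 0, "ry": 0, "rz": -5.73}
    - {"fingers": 0.0, "dx": -0.0121, "dy": -0.008, "dz": 0, "rx": 0, "ry": 0, "rz": -5.73}
    - {"fingers": 0.0, "dx": -0.0121, "dy": -0.008, "dz": 0, "rx": 0, "ry": 0, "rz": -5.73}
    - {"fingers": 0.0, "dx": 0, "dy": 0, "dz": 0, "rx": 0, "ry": 0, "rz": 0}

```text
t: 33.55
tool_pos: [0.5035, 0.0572, 0.1495]
tcp_rot: [0.465, 0.885, -0.0, 0.0]
ft_force: [-0.8, -1.0, 2.7]
width: 0.215
grip_force: 30.0
```

```bash
python3 - <<'E'
from h import *
s,m=st(); P=np.array([.6490,.0527])
r=s['tool_pos'][:2]-P; print('r',np.hypot(*r),'swing',np.pi+.17-np.arctan2(r[1],r[0]), 'xang swing', 2.3783-np.arctan2(m[1,0],m[0,0]))
delta([.5055,.0265,.1491])
E
```

```text
t 33.55 p [0.5035 0.0572 0.1495] q [-0.37  0.31  0.23  2.02 -0.09  0.82  0.51] xang 2.1732 zax [ 0.001 -0.001 -1.   ] F [-0.8 -1.   2.7] M [-0.23  0.14 -0.03] w 0.0197 29.99921679496765
r 0.14557796580669627 swing 0.20071562701407064 xang swing 0.2050851902123605
t 33.55 p [0.5035 0.0572 0.1495] q [-0.37  0.31  0.23  2.02 -0.09  0.82  0.51] xang 2.1732 zax [ 0.001 -0.001 -1.   ] F [-0.8 -1.   2.7] M [-0.23  0.14 -0.03] w 0.0197 29.99921679496765
tool delta [-0.0264 -0.0157  0.0004]
```

Emit:
servo_tool:
  targets:
    - {"fingers": 0.0, "dx": -0.006, "dy": -0.004, "dz": 0, "rx": 0, "ry": 0, "rz": -2.86}
    - {"fingers": 0.0, "dx": -0.006, "dy": -0.004, "dz": 0, "rx": 0, "ry": 0, "rz": -2.86}
    - {"fingers": 0.0, "dx": -0.006, "dy": -0.004, "dz": 0, "rx": 0, "ry": 0, "rz": -2.86}
    - {"fingers": 0.0, "dx": -0.006, "dy": -0.004, "dz": 0, "rx": 0, "ry": 0, "rz": -2.86}
    - {"fingers": 0.0, "dx": -0.0012, "dy": -0.0008, "dz": 0, "rx": 0, "ry": 0, "rz": 0}
    - {"fingers": 0.0, "dx": 0, "dy": 0, "dz": 0, "rx": 0, "ry": 0, "rz": 0}

```text
t: 34.15
tool_pos: [0.506, 0.0293, 0.1495]
tcp_rot: [0.374, 0.927, -0.0, -0.0]
ft_force: [-1.8, -1.0, 5.8]
width: 0.218
grip_force: 30.0
```

```bash
python3 - <<'E'
from h import *
st()
E
```

```text
t 34.15 p [0.506  0.0293 0.1495] q [-0.3   0.31  0.2   2.02 -0.08  0.82  0.76] xang 2.3739 zax [-0.  0. -1.] F [-1.8 -1.   5.8] M [-0.35  0.6   0.01] w 0.02 30.001240968704224
```

Emit:
servo_tool:
  targets:
    - {"fingers": 0.0, "dx": -0.0012, "dy": -0.0012, "dz": 0, "rx": 0, "ry": 0, "rz": -0.3}
    - {"fingers": 0.0, "dx": -0.0012, "dy": -0.0012, "dz": 0, "rx": 0, "ry": 0, "rz": -0.3}
    - {"fingers": 0.0, "dx": 0, "dy": 0, "dz": 0, "rx": 0, "ry": 0, "rz": 0}

```text
t: 34.45
tool_pos: [0.5064, 0.0269, 0.1495]
tcp_rot: [0.368, 0.93, 0.001, 0.0]
ft_force: [-1.1, 3.1, 5.1]
width: 0.22
grip_force: 30.0
```

```bash
python3 - <<'E'
from h import *
st()
E
```

```text
t 34.45 p [0.5064 0.0269 0.1495] q [-0.29  0.31  0.2   2.02 -0.09  0.82  0.78] xang 2.3872 zax [ 0.001  0.001 -1.   ] F [-1.1  3.1  5.1] M [0.87 0.24 0.02] w 0.0202 30.000469386577606
```

Emit:
servo_tool:
  targets:
    - {"fingers": 0.0, "dx": 0, "dy": 0, "dz": 0.0004, "rx": 0, "ry": 0, "rz": 4}
    - {"fingers": 0.0, "dx": 0, "dy": 0, "dz": 0.0006, "rx": 0, "ry": 0, "rz": 6}
    - {"fingers": 0.0, "dx": 0, "dy": 0, "dz": 0.0006, "rx": 0, "ry": 0, "rz": 6}
    - {"fingers": 0.0, "dx": 0, "dy": 0, "dz": 0.0006, "rx": 0, "ry": 0, "rz": 6}
    - {"fingers": 0.0, "dx": 0, "dy": 0, "dz": 0, "rx": 0, "ry": 0, "rz": 0}

```text
t: 34.95
tool_pos: [0.5063, 0.0268, 0.1473]
tcp_rot: [0.54, 0.842, 0.001, -0.0]
ft_force: [-1.3, 1.8, 5.1]
width: 0.214
grip_force: 30.0
```

```bash
python3 - <<'E'
from h import *
st()
E
```

```text
t 34.95 p [0.5063 0.0268 0.1473] q [-0.35  0.32  0.28  2.03 -0.12  0.81  0.42] xang 2.0007 zax [ 0.001  0.001 -1.   ] F [-1.3  1.8  5.1] M [ 0.78  0.35 -0.18] w 0.0197 30.00454008579254
```

Emit:
servo_tool:
  targets:
    - {"fingers": 0.0, "dx": 0, "dy": 0, "dz": 0.00076, "rx": 0, "ry": 0, "rz": 7.9}
    - {"fingers": 0.0, "dx": 0, "dy": 0, "dz": 0.00076, "rx": 0, "ry": 0, "rz": 7.9}
    - {"fingers": 0.0, "dx": 0, "dy": 0, "dz": 0.00076, "rx": 0, "ry": 0, "rz": 7.9}
    - {"fingers": 0.0, "dx": 0, "dy": 0, "dz": 0.00076, "rx": 0, "ry": 0, "rz": 7.9}
    - {"fingers": 0.0, "dx": 0, "dy": 0, "dz": 0.00076, "rx": 0, "ry": 0, "rz": 7.9}
    - {"fingers": 0.0, "dx": 0, "dy": 0, "dz": 0.00076, "rx": 0, "ry": 0, "rz": 7.9}
    - {"fingers": 0.0, "dx": 0, "dy": 0, "dz": 0.00076, "rx": 0, "ry": 0, "rz": 7.9}

```text
t: 35.65
tool_pos: [0.506, 0.0268, 0.142]
tcp_rot: [0.87, 0.494, 0.0, -0.001]
ft_force: [-3.1, 2.8, 6.4]
width: 0.217
grip_force: 30.0
```

Emit:
servo_tool:
  targets:
    - {"fingers": 0.0, "dx": 0, "dy": 0, "dz": 0.00076, "rx": 0, "ry": 0, "rz": 7.9}
    - {"fingers": 0.0, "dx": 0, "dy": 0, "dz": 0.00076, "rx": 0, "ry": 0, "rz": 7.9}
    - {"fingers": 0.0, "dx": 0, "dy": 0, "dz": 0.00076, "rx": 0, "ry": 0, "rz": 7.9}
    - {"fingers": 0.0, "dx": 0, "dy": 0, "dz": 0.00076, "rx": 0, "ry": 0, "rz": 7.9}
    - {"fingers": 0.0, "dx": 0, "dy": 0, "dz": 0.00076, "rx": 0, "ry": 0, "rz": 7.9}
    - {"fingers": 0.0, "dx": 0, "dy": 0, "dz": 0.00076, "rx": 0, "ry": 0, "rz": 7.9}
    - {"fingers": 0.0, "dx": 0, "dy": 0, "dz": 0, "rx": 0, "ry": 0, "rz": 0}

```text
t: 36.35
tool_pos: [0.5059, 0.0271, 0.1375]
tcp_rot: [0.995, 0.104, -0.0, -0.001]
ft_force: [-3.1, 4.8, 7.5]
width: 0.214
grip_force: 30.0
```

Emit:
servo_tool:
  targets:
    - {"fingers": 0.0, "dx": 0, "dy": 0, "dz": 0.0002, "rx": 0, "ry": 0, "rz": 2.2}
    - {"fingers": 0.0, "dx": 0, "dy": 0, "dz": 0, "rx": 0, "ry": 0, "rz": 2}
    - {"fingers": 0.0, "dx": 0, "dy": 0, "dz": 0, "rx": 0, "ry": 0, "rz": 0}

```text
t: 36.65
tool_pos: [0.5058, 0.0274, 0.1373]
tcp_rot: [0.998, 0.07, -0.0, -0.001]
ft_force: [-2.7, 4.3, 6.9]
width: 0.219
grip_force: 30.7
```

```bash
python3 - <<'E'
from h import *
st()
E
```

```text
t 36.65 p [0.5058 0.0274 0.1373] q [-0.67  0.38  0.68  2.05 -0.33  0.82 -1.24] xang 0.1407 zax [-0.001  0.001 -1.   ] F [-2.7  4.3  6.9] M [1.11 0.84 0.8 ] w 0.0201 30.68301111459732
```

Emit:
servo_tool:
  targets:
    - {"fingers": 0.05, "dx": 0, "dy": 0, "dz": 0, "rx": 0, "ry": 0, "rz": -1}
    - {"fingers": 0.05, "dx": 0, "dy": 0, "dz": 0, "rx": 0, "ry": 0, "rz": 0}
    - {"fingers": 0.05, "dx": 0, "dy": 0, "dz": 0, "rx": 0, "ry": 0, "rz": 0}
    - {"fingers": 0.05, "dx": 0, "dy": 0, "dz": 0, "rx": 0, "ry": 0, "rz": 0}
    - {"fingers": 0.05, "dx": 0, "dy": 0, "dz": -0.03, "rx": 0, "ry": 0, "rz": 0}
    - {"fingers": 0.05, "dx": 0, "dy": 0, "dz": -0.05, "rx": 0, "ry": 0, "rz": 0}
    - {"fingers": 0.05, "dx": 0, "dy": 0, "dz": -0.05, "rx": 0, "ry": 0, "rz": 0}

```text
t: 37.35
tool_pos: [0.5052, 0.0246, 0.268]
tcp_rot: [0.997, 0.077, -0.001, 0.001]
ft_force: [-0.2, 1.7, -0.1]
width: 0.542
grip_force: 0.0
```

Emit:
servo_tool:
  targets:
    - {"fingers": 0.05, "dx": -0.0042, "dy": -0.03, "dz": 0, "rx": 0, "ry": 0, "rz": 0}
    - {"fingers": 0.05, "dx": -0.0042, "dy": -0.03, "dz": 0, "rx": 0, "ry": 0, "rz": 0}
    - {"fingers": 0.05, "dx": -0.0042, "dy": -0.03, "dz": 0, "rx": 0, "ry": 0, "rz": 0}
    - {"fingers": 0.05, "dx": -0.0042, "dy": -0.03, "dz": 0, "rx": 0, "ry": 0, "rz": 0}
    - {"fingers": 0.05, "dx": -0.0042, "dy": -0.03, "dz": 0, "rx": 0, "ry": 0, "rz": 0}
    - {"fingers": 0.05, "dx": -0.0042, "dy": -0.03, "dz": 0, "rx": 0, "ry": 0, "rz": 0}
    - {"fingers": 0.05, "dx": -0.0042, "dy": -0.03, "dz": 0, "rx": 0, "ry": 0, "rz": 0}
    - {"fingers": 0.05, "dx": -0.0042, "dy": -0.03, "dz": 0, "rx": 0, "ry": 0, "rz": 0}

```text
t: 38.15
tool_pos: [0.4352, 0.258, 0.267]
tcp_rot: [0.997, 0.077, 0.0, -0.0]
ft_force: [0.5, 0.5, -0.2]
width: 0.545
grip_force: 0.0
```

Emit:
servo_tool:
  targets:
    - {"fingers": 0.05, "dx": -0.0042, "dy": -0.03, "dz": 0, "rx": 0, "ry": 0, "rz": 0}
    - {"fingers": 0.05, "dx": -0.0042, "dy": -0.03, "dz": 0, "rx": 0, "ry": 0, "rz": 0}
    - {"fingers": 0.05, "dx": -0.0042, "dy": -0.03, "dz": 0, "rx": 0, "ry": 0, "rz": 0}
    - {"fingers": 0.05, "dx": 0, "dy": 0, "dz": 0, "rx": 0, "ry": 0, "rz": -8.3}
    - {"fingers": 0.05, "dx": 0, "dy": 0, "dz": 0, "rx": 0, "ry": 0, "rz": -8.3}
    - {"fingers": 0.05, "dx": 0, "dy": 0, "dz": 0, "rx": 0, "ry": 0, "rz": -8.3}
    - {"fingers": 0.05, "dx": 0, "dy": 0, "dz": 0, "rx": 0, "ry": 0, "rz": -8.3}
    - {"fingers": 0.05, "dx": 0, "dy": 0, "dz": 0, "rx": 0, "ry": 0, "rz": -8.3}

```text
t: 38.95
tool_pos: [0.4093, 0.3438, 0.2668]
tcp_rot: [0.904, 0.428, -0.0, 0.0]
ft_force: [-0.1, -0.2, -0.1]
width: 0.541
grip_force: 0.0
```

Emit:
servo_tool:
  targets:
    - {"fingers": 0.05, "dx": 0, "dy": 0, "dz": 0, "rx": 0, "ry": 0, "rz": -8.3}
    - {"fingers": 0.05, "dx": 0, "dy": 0, "dz": 0, "rx": 0, "ry": 0, "rz": -8.3}
    - {"fingers": 0.05, "dx": 0, "dy": 0, "dz": 0, "rx": 0, "ry": 0, "rz": -8.3}
    - {"fingers": 0.05, "dx": 0, "dy": 0, "dz": 0, "rx": 0, "ry": 0, "rz": -8.3}
    - {"fingers": 0.05, "dx": 0, "dy": 0, "dz": 0, "rx": 0, "ry": 0, "rz": -8.3}
    - {"fingers": 0.05, "dx": 0, "dy": 0, "dz": 0, "rx": 0, "ry": 0, "rz": -8.3}
    - {"fingers": 0.05, "dx": 0, "dy": 0, "dz": 0, "rx": 0, "ry": 0, "rz": 0}
    - {"fingers": 0.05, "dx": 0, "dy": 0, "dz": 0, "rx": 0, "ry": 0, "rz": 0}

```text
t: 39.75
tool_pos: [0.4093, 0.3439, 0.2669]
tcp_rot: [0.643, 0.766, -0.0, 0.0]
ft_force: [-0.7, -0.4, 0.4]
width: 0.545
grip_force: 0.0
```

```bash
python3 - <<'E'
from h import *
s,im=snap('wrist','w13'); st(); snap('top','top5')
E
```

```text
t 39.8 p [0.4093 0.3439 0.2669] q [-1.03  0.22  0.32  1.85 -0.08  1.09 -0.51] xang 1.7454 zax [-0. -0. -1.] F [ 0.  -0.1 -0.6] M [-0.09  0.04  0.03] w 0.0499 0.0
```

View pics/w13.png

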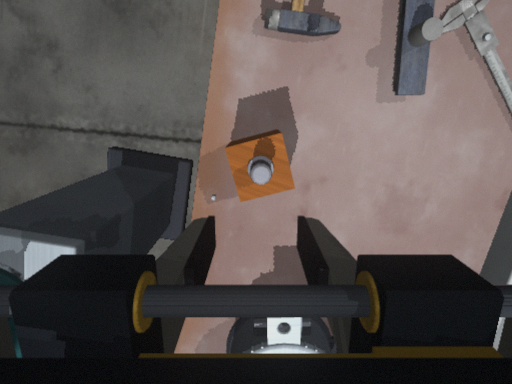

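```bash
python3 - <<'E'
from h import *
s,m=st(); im=cv2.imread('pics/w13.png'); g=cv2.cvtColor(im,cv2.COLOR_BGR2GRAY).astype(int)
b=.0032*m[:,0]
print(g[160:188:2,246:278:2])
for n,uv,z in(('head',(261,174),.118),('stand',(260.5,165.5),.08),('tongue',(284,328),.087)): p=px2w('wrist',uv,z,s); print(n,p.round(4),(p-b).round(4))
p=px2w('wrist',(261,174),.118,s)-b; delta([p[0],p[1],.087])
E
```

```text
t 39.85 p [0.4092 0.344  0.267 ] q [-1.04  0.22  0.32  1.84 -0.08  1.09 -0.51] xang 1.7463 zax [ 0. -0. -1.] F [ 0.2 -0.5 -0.9] M [-0.04  0.07  0.02] w 0.0498 0.0
[[105  99  78 111  92  74  48  49  49  70  94  99  90  96 105 103]
 [108  72 134  99  45  38  48  49  41  43  49  89  95  71 109 106]
 [102 102 139  48  40  67  88  87  87  86  53  48  94 123 103 107]
 [ 97 125 103  49  86 104 121 130 129 110  99  74  75 157  95 109]
 [ 99 131  91  82 116 147 159 161 163 159 145 112  80 158 106 107]
 [ 97 136  88 112 146 165 164 165 162 163 161 136 104 150 111 107]
 [ 93 126  96 124 162 165 165 163 167 164 162 157 127 125 106 111]
 [ 91  99  98 132 165 160 162 164 163 165 163 162 128 104 109 110]
 [ 98  95  95 135 163 166 167 168 163 163 167 161 135 105 113 113]
 [ 99 100  95 124 158 168 164 167 164 167 164 147 109 116 116 114]
 [ 96  94 100 108 150 168 167 168 167 164 159 136 107 108 116 116]
 [ 99  99  99  96 119 140 161 163 162 155 121 107 106 105 107 107]
 [ 99  98 105 107 111 108 117 133 131 119 116 113 111 110 106 107]
 [108 103 109 110 112 113 114 111 110 107 110 112 115 116 114 111]]
head [0.4143 0.3504 0.118 ] [0.4148 0.3473 0.118 ]
stand [0.4138 0.3532 0.08  ] [0.4144 0.3501 0.08  ]
tongue [0.4855 0.1371 0.087 ] [0.4861 0.1339 0.087 ]
t 39.85 p [0.4092 0.344  0.267 ] q [-1.04  0.22  0.32  1.84 -0.08  1.09 -0.51] xang 1.7463 zax [ 0. -0. -1.] F [ 0.2 -0.5 -0.9] M [-0.04  0.07  0.02] w 0.0498 0.0
tool delta [0.0022 0.0061 0.18  ]
```

Emit:
servo_tool:
  targets:
    - {"fingers": 0.05, "dx": 0.002, "dy": 0.006, "dz": 0.04, "rx": 0, "ry": 0, "rz": 0}
    - {"fingers": 0.05, "dx": 0, "dy": 0, "dz": 0.04, "rx": 0, "ry": 0, "rz": 0}
    - {"fingers": 0.05, "dx": 0, "dy": 0, "dz": 0.03, "rx": 0, "ry": 0, "rz": 0}
    - {"fingers": 0.05, "dx": 0, "dy": 0, "dz": 0.02, "rx": 0, "ry": 0, "rz": 0}
    - {"fingers": 0.05, "dx": 0, "dy": 0, "dz": 0, "rx": 0, "ry": 0, "rz": 0}
    - {"fingers": 0.05, "dx": 0, "dy": 0, "dz": 0, "rx": 0, "ry": 0, "rz": 0}
    - {"fingers": 0.05, "dx": 0, "dy": 0, "dz": 0, "rx": 0, "ry": 0, "rz": 0}

```text
t: 40.55
tool_pos: [0.4155, 0.3479, 0.1385]
tcp_rot: [0.642, 0.767, 0.001, 0.0]
ft_force: [0.1, -0.1, 0.2]
width: 0.545
grip_force: 0.0
```

```bash
python3 - <<'E'
from h import *
s,im=snap('wrist','w14'); s,m=st(); g=cv2.cvtColor(im,cv2.COLOR_RGB2GRAY)
e=w2px('wrist',[*s['tool_pos'][:2],.118],s); print(e)
c=g[int(e[1])-40:int(e[1])+30,215:297]; w=((c>145)).astype(np.uint8)
k,l,q,cc=cv2.connectedComponentsWithStats(w)
for i in range(1,k):
    if q[i][4]>100: 
        uv=cc[i]+[215,int(e[1])-40]; p=px2w('wrist',uv,.118,s); print(q[i],uv,p,m.T@(p-s['tool_pos']))
E
```

```text
t 40.6 p [0.4155 0.3479 0.1386] q [-1.    0.38  0.29  1.95 -0.15  0.82 -0.44] xang 1.7486 zax [ 0.002  0.002 -1.   ] F [-0.  -0.8 -0.1] M [-0.07  0.04 -0.03] w 0.0505 0.0
[255.22403565 219.38790761]
[ 26  26  26  25 503] [253.12524851 216.50298211] [0.4137114  0.34973537 0.118     ] [ 0.00203855 -0.001464    0.02055382]
```

Emit:
servo_tool:
  targets:
    - {"fingers": 0.05, "dx": 0, "dy": -0.0015, "dz": 0.03, "rx": 0, "ry": 0, "rz": 0}
    - {"fingers": 0.05, "dx": 0, "dy": 0, "dz": 0.02, "rx": 0, "ry": 0, "rz": 0}
    - {"fingers": 0.05, "dx": 0, "dy": 0, "dz": 0, "rx": 0, "ry": 0, "rz": 0}
    - {"fingers": 0.05, "dx": 0, "dy": 0, "dz": 0, "rx": 0, "ry": 0, "rz": 0}
    - {"fingers": 0.0, "dx": 0, "dy": 0, "dz": 0, "rx": 0, "ry": 0, "rz": 0}
    - {"fingers": 0.0, "dx": 0, "dy": 0, "dz": 0, "rx": 0, "ry": 0, "rz": 0}
    - {"fingers": 0.0, "dx": 0, "dy": 0, "dz": 0, "rx": 0, "ry": 0, "rz": 0}
    - {"fingers": 0.0, "dx": 0, "dy": 0, "dz": 0, "rx": 0, "ry": 0, "rz": 0}

```text
t: 41.4
tool_pos: [0.4136, 0.3473, 0.0878]
tcp_rot: [0.641, 0.767, 0.001, 0.0]
ft_force: [-0.3, -0.7, 2.8]
width: 0.253
grip_force: 30.0
```

Emit:
servo_tool:
  targets:
    - {"fingers": 0.0, "dx": 0, "dy": 0, "dz": 0, "rx": 0, "ry": 0, "rz": 0}
    - {"fingers": 0.0, "dx": 0, "dy": 0, "dz": 0, "rx": 0, "ry": 0, "rz": 0}

```text
t: 41.6
tool_pos: [0.4136, 0.3472, 0.0877]
tcp_rot: [0.641, 0.767, 0.001, -0.0]
ft_force: [-0.6, 0.7, 6.2]
width: 0.252
grip_force: 30.0
```

```bash
python3 - <<'E'
from h import *
st()
E
```

```text
t 41.6 p [0.4136 0.3472 0.0877] q [-0.98  0.46  0.27  1.99 -0.18  0.72 -0.42] xang 1.749 zax [ 0.001  0.001 -1.   ] F [-0.6  0.7  6.2] M [-0.14  0.25  0.01] w 0.0231 30.001627735910006
```

Emit:
servo_tool:
  targets:
    - {"fingers": 0.0, "dx": 0, "dy": 0, "dz": -0.02, "rx": 0, "ry": 0, "rz": 0}
    - {"fingers": 0.0, "dx": 0, "dy": 0, "dz": -0.03, "rx": 0, "ry": 0, "rz": 0}
    - {"fingers": 0.0, "dx": 0, "dy": 0, "dz": -0.03, "rx": 0, "ry": 0, "rz": 0}
    - {"fingers": 0.0, "dx": 0, "dy": 0, "dz": -0.03, "rx": 0, "ry": 0, "rz": 0}
    - {"fingers": 0.0, "dx": 0, "dy": 0, "dz": 0, "rx": 0, "ry": 0, "rz": 0}
    - {"fingers": 0.0, "dx": -0.02, "dy": 0.003, "dz": 0, "rx": 0, "ry": 0, "rz": 0}
    - {"fingers": 0.0, "dx": -0.03, "dy": 0.0045, "dz": 0, "rx": 0, "ry": 0, "rz": 0}
    - {"fingers": 0.0, "dx": -0.03, "dy": 0.0045, "dz": 0, "rx": 0, "ry": 0, "rz": 0}

```text
t: 42.4
tool_pos: [0.4385, 0.2692, 0.1956]
tcp_rot: [0.641, 0.768, -0.001, -0.0]
ft_force: [0.0, -1.2, -1.1]
width: 0.254
grip_force: 30.0
```

Emit:
servo_tool:
  targets:
    - {"fingers": 0.0, "dx": -0.03, "dy": 0.0045, "dz": 0, "rx": 0, "ry": 0, "rz": 0}
    - {"fingers": 0.0, "dx": -0.03, "dy": 0.0045, "dz": 0, "rx": 0, "ry": 0, "rz": 0}
    - {"fingers": 0.0, "dx": -0.03, "dy": 0.0045, "dz": 0, "rx": 0, "ry": 0, "rz": 0}
    - {"fingers": 0.0, "dx": -0.03, "dy": 0.0045, "dz": 0, "rx": 0, "ry": 0, "rz": 0}
    - {"fingers": 0.0, "dx": -0.03, "dy": 0.004, "dz": 0, "rx": 0, "ry": 0, "rz": 0}
    - {"fingers": 0.0, "dx": -0.029, "dy": 0, "dz": 0, "rx": 0, "ry": 0, "rz": 0}
    - {"fingers": 0.0, "dx": 0, "dy": 0, "dz": 0, "rx": 0, "ry": 0, "rz": 0}
    - {"fingers": 0.0, "dx": 0, "dy": 0, "dz": 0, "rx": 0, "ry": 0, "rz": 0}

```text
t: 43.2
tool_pos: [0.4919, 0.0976, 0.196]
tcp_rot: [0.642, 0.767, -0.001, -0.001]
ft_force: [0.6, 0.9, -1.4]
width: 0.25
grip_force: 30.0
```

```bash
python3 - <<'E'
from h import *
s,im=snap('wrist','w15'); s,m=st(); g=cv2.cvtColor(im,cv2.COLOR_RGB2GRAY)
e=w2px('wrist',[.4862,.138,.087],s); print('exp',e); u,v=e.astype(int)
o=(u-45,max(0,v-45)); c=g[o[1]:v+45,o[0]:u+45]; w=(c<110).astype(np.uint8)
k,l,q,cc=cv2.connectedComponentsWithStats(w)
for i in range(1,k):
    if q[i][4]>60:
        uv=cc[i]+o; p=px2w('wrist',uv,.087,s); print(q[i],uv,p.round(4),(p-.0032*m[:,0]).round(4))
tip=s['tool_pos']+m[:,2]*(.0677-.0); print('tip px',w2px('wrist',tip,s),'collar',w2px('wrist',s['tool_pos']-m[:,2]*.0077,s))
im2=cv2.resize(im[60:300,150:362],None,fx=2.4,fy=2.4,interpolation=cv2.INTER_CUBIC); cv2.imwrite('pics/c4.png',im2[...,::-1])
E
```

```text
t 43.25 p [0.4918 0.0986 0.1961] q [-0.65  0.25  0.45  2.   -0.13  0.92  0.05] xang 1.7495 zax [-0.002 -0.    -1.   ] F [-0.2  0.3 -1.3] M [-0.01  0.03  0.07] w 0.0231 29.9998185998993
exp [257.10161647 146.3634222 ]
[   0    0   90   83 3620] [260.30552486 134.65303867] [0.4872 0.1491 0.087 ] [0.4878 0.146  0.087 ]
[ 36  35  18  18 255] [256.68627451 144.77254902] [0.4856 0.1394 0.087 ] [0.4861 0.1362 0.087 ]
tip px [255.37186637 199.78165058] collar [255.23192165 235.93597794]
```

View pics/c4.png

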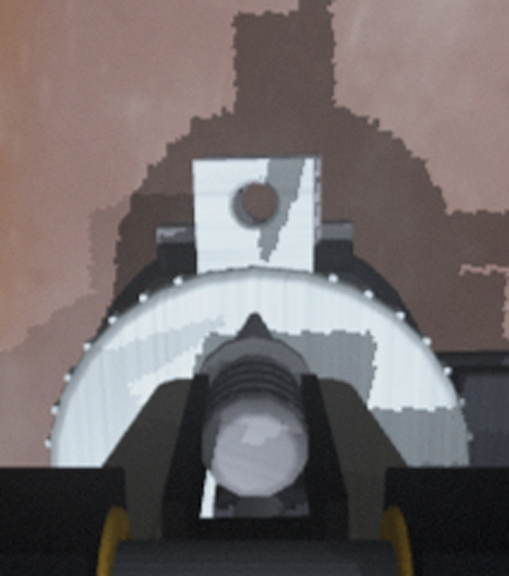

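```bash
python3 - <<'E'
from h import *
s,m=st()
h=px2w('wrist',(256.7,144.8),.087,s)
for r in (190.5,193,194):
    t=px2w('wrist',(256.5,r),s['tool_pos'][2]-.0677,s); print(r,'tip rel tcp',(m.T@(t-s['tool_pos'])).round(4),'move',(m.T@(h-t)).round(4))
hd=px2w('wrist',(150+256/2.4,60+450/2.4),s['tool_pos'][2]+.0303,s); print('head rel tcp',(m.T@(hd-s['tool_pos'])).round(4))
E
```

```text
t 43.25 p [0.4918 0.0986 0.1961] q [-0.65  0.25  0.45  2.   -0.13  0.92  0.05] xang 1.7495 zax [-0.002 -0.    -1.   ] F [-0.2  0.3 -1.3] M [-0.01  0.03  0.07] w 0.0231 29.9998185998993
190.5 tip rel tcp [0.008  0.0009 0.0677] move [0.0332 0.0003 0.0414]
193 tip rel tcp [0.0058 0.0009 0.0677] move [0.0354 0.0003 0.0414]
194 tip rel tcp [0.005  0.0009 0.0677] move [0.0362 0.0003 0.0414]
head rel tcp [ 0.0033  0.0008 -0.0303]
```

Emit:
servo_tool:
  targets:
    - {"fingers": 0.0, "dx": 0.018, "dy": 0.0003, "dz": 0, "rx": 0, "ry": 0, "rz": 0}
    - {"fingers": 0.0, "dx": 0.019, "dy": 0, "dz": 0, "rx": 0, "ry": 0, "rz": 0}
    - {"fingers": 0.0, "dx": 0, "dy": 0, "dz": 0.015, "rx": 0, "ry": 0, "rz": 0}
    - {"fingers": 0.0, "dx": 0, "dy": 0, "dz": 0.015, "rx": 0, "ry": 0, "rz": 0}
    - {"fingers": 0.0, "dx": 0, "dy": 0, "dz": 0.006, "rx": 0, "ry": 0, "rz": 0}
    - {"fingers": 0.0, "dx": 0, "dy": 0, "dz": 0.006, "rx": 0, "ry": 0, "rz": 0}
    - {"fingers": 0.0, "dx": 0, "dy": 0, "dz": 0.006, "rx": 0, "ry": 0, "rz": 0}
    - {"fingers": 0.0, "dx": 0, "dy": 0, "dz": 0, "rx": 0, "ry": 0, "rz": 0}

```text
t: 44.05
tool_pos: [0.486, 0.1346, 0.1485]
tcp_rot: [0.641, 0.767, -0.0, -0.0]
ft_force: [1.1, -0.5, -1.3]
width: 0.251
grip_force: 30.0
```

```bash
python3 - <<'E'
from h import *
s,m=st(); print('F tool',(m.T@s['ft_force']).round(1))
E
```

```text
t 44.05 p [0.486  0.1346 0.1485] q [-0.68  0.32  0.41  2.04 -0.17  0.82  0.01] xang 1.7493 zax [-0.001 -0.    -1.   ] F [ 1.1 -0.5 -1.3] M [-0.1   0.05 -0.02] w 0.023 29.999692108249292
F tool [-0.6  1.   1.3]
```

Emit:
servo_tool:
  targets:
    - {"fingers": 0.0, "dx": 0, "dy": 0, "dz": 0.005, "rx": 0, "ry": 0, "rz": 0}
    - {"fingers": 0.0, "dx": 0, "dy": 0, "dz": 0.005, "rx": 0, "ry": 0, "rz": 0}
    - {"fingers": 0.0, "dx": 0, "dy": 0, "dz": 0.005, "rx": 0, "ry": 0, "rz": 0}
    - {"fingers": 0.0, "dx": 0, "dy": 0, "dz": 0, "rx": 0, "ry": 0, "rz": 0}

```text
t: 44.45
tool_pos: [0.4858, 0.1345, 0.1334]
tcp_rot: [0.641, 0.767, -0.0, -0.0]
ft_force: [-0.4, 1.3, -1.4]
width: 0.25
grip_force: 30.0
```

```bash
python3 - <<'E'
from h import *
s,m=st(); print('F tool',(m.T@s['ft_force']).round(1))
E
```

```text
t 44.45 p [0.4858 0.1345 0.1334] q [-0.68  0.34  0.41  2.05 -0.19  0.79  0.02] xang 1.749 zax [-0.001 -0.    -1.   ] F [-0.4  1.3 -1.4] M [ 0.04  0.1  -0.04] w 0.023 29.9996282014763
F tool [ 1.3 -0.1  1.4]
```

Tip is through the keeper with no contact; keep going down.

Emit:
servo_tool:
  targets:
    - {"fingers": 0.0, "dx": 0, "dy": 0, "dz": 0.004, "rx": 0, "ry": 0, "rz": 0}
    - {"fingers": 0.0, "dx": 0, "dy": 0, "dz": 0.004, "rx": 0, "ry": 0, "rz": 0}
    - {"fingers": 0.0, "dx": 0, "dy": 0, "dz": 0.004, "rx": 0, "ry": 0, "rz": 0}
    - {"fingers": 0.0, "dx": 0, "dy": 0, "dz": 0, "rx": 0, "ry": 0, "rz": 0}

```text
t: 44.85
tool_pos: [0.4864, 0.1349, 0.1217]
tcp_rot: [0.641, 0.767, 0.0, -0.0]
ft_force: [-1.1, 2.8, -2.1]
width: 0.252
grip_force: 30.0
```

```bash
python3 - <<'E'
from h import *
s,m=st(); print('F tool',(m.T@s['ft_force']).round(1))
E
```

```text
t 44.85 p [0.4864 0.1349 0.1217] q [-0.67  0.36  0.4   2.05 -0.2   0.76  0.03] xang 1.7492 zax [ 0.  0. -1.] F [-1.1  2.8 -2.1] M [ 0.6   0.07 -0.03] w 0.0231 29.999609085498378
F tool [ 2.9 -0.6  2.1]
```

Emit:
servo_tool:
  targets:
    - {"fingers": 0.0, "dx": 0.001, "dy": 0, "dz": 0.002, "rx": 0, "ry": 0, "rz": 0}
    - {"fingers": 0.0, "dx": 0.001, "dy": 0, "dz": 0.003, "rx": 0, "ry": 0, "rz": 0}
    - {"fingers": 0.0, "dx": 0, "dy": 0, "dz": 0.003, "rx": 0, "ry": 0, "rz": 0}
    - {"fingers": 0.0, "dx": 0, "dy": 0, "dz": 0, "rx": 0, "ry": 0, "rz": 0}

```text
t: 45.25
tool_pos: [0.4864, 0.1363, 0.1138]
tcp_rot: [0.641, 0.767, 0.0, 0.0]
ft_force: [2.1, 0.9, -2.9]
width: 0.252
grip_force: 30.0
```

```bash
python3 - <<'E'
from h import *
s,m=st(); print('F tool',(m.T@s['ft_force']).round(1),'M',(m.T@s['moment']).round(2))
E
```

```text
t 45.25 p [0.4864 0.1363 0.1138] q [-0.67  0.38  0.39  2.06 -0.21  0.74  0.04] xang 1.7488 zax [ 0.001 -0.    -1.   ] F [ 2.1  0.9 -2.9] M [ 0.11 -0.4   0.01] w 0.0232 30.00072161812568
F tool [0.6 2.2 2.9] M [-0.42  0.04 -0.01]
```

Emit:
servo_tool:
  targets:
    - {"fingers": 0.0, "dx": 0, "dy": 0, "dz": 0.003, "rx": 0, "ry": 0, "rz": 0}
    - {"fingers": 0.0, "dx": 0, "dy": 0, "dz": 0.003, "rx": 0, "ry": 0, "rz": 0}
    - {"fingers": 0.0, "dx": 0, "dy": 0, "dz": 0.003, "rx": 0, "ry": 0, "rz": 0}
    - {"fingers": 0.0, "dx": 0, "dy": 0, "dz": 0.002, "rx": 0, "ry": 0, "rz": 0}
    - {"fingers": 0.0, "dx": 0, "dy": 0, "dz": 0, "rx": 0, "ry": 0, "rz": 0}

```text
t: 45.75
tool_pos: [0.4861, 0.1363, 0.1027]
tcp_rot: [0.641, 0.767, -0.0, 0.0]
ft_force: [2.6, 0.9, -3.1]
width: 0.255
grip_force: 30.0
```

```bash
python3 - <<'E'
from h import *
s,m=st(); print('F tool',(m.T@s['ft_force']).round(1),'M',(m.T@s['moment']).round(2))
E
```

```text
t 45.75 p [0.4861 0.1363 0.1027] q [-0.66  0.39  0.39  2.07 -0.22  0.72  0.05] xang 1.7489 zax [ 0. -0. -1.] F [ 2.6  0.9 -3.1] M [-0.07 -0.67  0.  ] w 0.0234 30.001238045515493
F tool [0.4 2.7 3.1] M [-0.65 -0.19 -0.  ]
```

Emit:
servo_tool:
  targets:
    - {"fingers": 0.0, "dx": 0, "dy": 0, "dz": 0.003, "rx": 0, "ry": 0, "rz": 0}
    - {"fingers": 0.0, "dx": 0, "dy": 0, "dz": 0.003, "rx": 0, "ry": 0, "rz": 0}
    - {"fingers": 0.0, "dx": 0, "dy": 0, "dz": 0.001, "rx": 0, "ry": 0, "rz": 0}
    - {"fingers": 0.0, "dx": 0, "dy": 0, "dz": 0.001, "rx": 0, "ry": 0, "rz": 0}
    - {"fingers": 0.0, "dx": 0, "dy": 0, "dz": 0, "rx": 0, "ry": 0, "rz": 0}

```text
t: 46.25
tool_pos: [0.4861, 0.1365, 0.0951]
tcp_rot: [0.641, 0.767, 0.0, 0.0]
ft_force: [2.2, -0.4, 0.1]
width: 0.252
grip_force: 30.0
```

```bash
python3 - <<'E'
from h import *
s,m=st(); print('F tool',(m.T@s['ft_force']).round(1),'M',(m.T@s['moment']).round(2))
E
```

```text
t 46.25 p [0.4861 0.1365 0.0951] q [-0.65  0.41  0.38  2.07 -0.23  0.7   0.05] xang 1.749 zax [ 0.  0. -1.] F [ 2.2 -0.4  0.1] M [-0.15 -0.55 -0.02] w 0.0232 30.000821199064376
F tool [-0.8  2.1 -0.1] M [-0.51 -0.24  0.02]
```

Emit:
servo_tool:
  targets:
    - {"fingers": 0.0, "dx": 0, "dy": 0, "dz": 0.001, "rx": 0, "ry": 0, "rz": 0}
    - {"fingers": 0.0, "dx": 0, "dy": 0, "dz": 0.0005, "rx": 0, "ry": 0, "rz": 0}
    - {"fingers": 0.0, "dx": 0, "dy": 0, "dz": 0, "rx": 0, "ry": 0, "rz": 0}

```text
t: 46.55
tool_pos: [0.4861, 0.1366, 0.094]
tcp_rot: [0.641, 0.767, 0.0, -0.0]
ft_force: [1.0, 0.4, 5.6]
width: 0.253
grip_force: 30.0
```

```bash
python3 - <<'E'
from h import *
st()
E
```

```text
t 46.55 p [0.4861 0.1366 0.094 ] q [-0.65  0.41  0.38  2.07 -0.23  0.7   0.05] xang 1.7491 zax [ 0.  0. -1.] F [1.  0.4 5.6] M [-0.25 -0.16 -0.05] w 0.0233 30.001202109851874
```

Emit:
servo_tool:
  targets:
    - {"fingers": 0.0, "dx": 0, "dy": 0, "dz": 0.001, "rx": 0, "ry": 0, "rz": 0}
    - {"fingers": 0.0, "dx": 0, "dy": 0, "dz": 0.001, "rx": 0, "ry": 0, "rz": 0}
    - {"fingers": 0.0, "dx": 0, "dy": 0, "dz": 0, "rx": 0, "ry": 0, "rz": 0}

```text
t: 46.85
tool_pos: [0.4862, 0.1368, 0.0926]
tcp_rot: [0.641, 0.767, 0.0, -0.0]
ft_force: [-0.3, 0.1, 11.5]
width: 0.25
grip_force: 30.0
```

Emit:
servo_tool:
  targets:
    - {"fingers": 0.05, "dx": 0, "dy": 0, "dz": 0, "rx": 0, "ry": 0, "rz": 0}
    - {"fingers": 0.05, "dx": 0, "dy": 0, "dz": 0, "rx": 0, "ry": 0, "rz": 0}
    - {"fingers": 0.05, "dx": 0, "dy": 0, "dz": 0, "rx": 0, "ry": 0, "rz": 0}
    - {"fingers": 0.05, "dx": 0, "dy": 0, "dz": 0, "rx": 0, "ry": 0, "rz": 0}
    - {"fingers": 0.05, "dx": 0, "dy": 0, "dz": -0.03, "rx": 0, "ry": 0, "rz": 0}
    - {"fingers": 0.05, "dx": 0, "dy": 0, "dz": -0.04, "rx": 0, "ry": 0, "rz": 0}
    - {"fingers": 0.0, "dx": 0, "dy": 0, "dz": 0, "rx": 0, "ry": 0, "rz": 0}
    - {"fingers": 0.0, "dx": 0, "dy": 0, "dz": 0, "rx": 0, "ry": 0, "rz": 0}

```text
t: 47.65
tool_pos: [0.4862, 0.1368, 0.162]
tcp_rot: [0.641, 0.767, 0.001, 0.0]
ft_force: [0.5, -0.7, 0.4]
width: 0.394
grip_force: 0.0
```

Emit:
servo_tool:
  targets:
    - {"fingers": 0.0, "dx": 0, "dy": 0, "dz": 0, "rx": 0, "ry": 0, "rz": 0}
    - {"fingers": 0.0, "dx": 0, "dy": 0, "dz": 0, "rx": 0, "ry": 0, "rz": 0}
    - {"fingers": 0.0, "dx": 0, "dy": 0, "dz": 0, "rx": 0, "ry": 0, "rz": 0}
    - {"fingers": 0.0, "dx": 0, "dy": 0, "dz": 0, "rx": 0, "ry": 0, "rz": 0}
    - {"fingers": 0.0, "dx": 0.001, "dy": 0, "dz": 0.015, "rx": 0, "ry": 0, "rz": 0}
    - {"fingers": 0.0, "dx": 0, "dy": 0, "dz": 0.01, "rx": 0, "ry": 0, "rz": 0}
    - {"fingers": 0.0, "dx": 0, "dy": 0, "dz": 0.005, "rx": 0, "ry": 0, "rz": 0}
    - {"fingers": 0.0, "dx": 0, "dy": 0, "dz": 0, "rx": 0, "ry": 0, "rz": 0}

```text
t: 48.45
tool_pos: [0.4853, 0.1372, 0.1307]
tcp_rot: [0.641, 0.767, -0.001, -0.0]
ft_force: [-0.1, 0.0, 0.5]
width: 0.005
grip_force: 0.0
```

Emit:
servo_tool:
  targets:
    - {"fingers": 0.0, "dx": 0, "dy": 0, "dz": 0.002, "rx": 0, "ry": 0, "rz": 0}
    - {"fingers": 0.0, "dx": 0, "dy": 0, "dz": 0.002, "rx": 0, "ry": 0, "rz": 0}
    - {"fingers": 0.0, "dx": 0, "dy": 0, "dz": 0, "rx": 0, "ry": 0, "rz": 0}

```text
t: 48.75
tool_pos: [0.4858, 0.1375, 0.1276]
tcp_rot: [0.641, 0.767, 0.0, 0.0]
ft_force: [-0.3, 0.5, 0.7]
width: 0.005
grip_force: 0.0
```

Emit:
servo_tool:
  targets:
    - {"fingers": 0.0, "dx": 0, "dy": 0, "dz": 0.001, "rx": 0, "ry": 0, "rz": 0}
    - {"fingers": 0.0, "dx": 0, "dy": 0, "dz": 0.001, "rx": 0, "ry": 0, "rz": 0}
    - {"fingers": 0.0, "dx": 0, "dy": 0, "dz": 0, "rx": 0, "ry": 0, "rz": 0}

```text
t: 49.05
tool_pos: [0.486, 0.1376, 0.1257]
tcp_rot: [0.641, 0.767, 0.0, 0.0]
ft_force: [0.3, 0.2, 1.3]
width: 0.002
grip_force: 0.7
```

Emit:
servo_tool:
  targets:
    - {"fingers": 0.0, "dx": 0, "dy": 0, "dz": 0.001, "rx": 0, "ry": 0, "rz": 0}
    - {"fingers": 0.0, "dx": 0, "dy": 0, "dz": 0.001, "rx": 0, "ry": 0, "rz": 0}
    - {"fingers": 0.0, "dx": 0, "dy": 0, "dz": 0, "rx": 0, "ry": 0, "rz": 0}

```text
t: 49.35
tool_pos: [0.4861, 0.1381, 0.1242]
tcp_rot: [0.641, 0.767, 0.001, -0.0]
ft_force: [-1.1, 1.1, 8.4]
width: 0.002
grip_force: 3.7
```

Emit:
servo_tool:
  targets:
    - {"fingers": 0.0, "dx": 0, "dy": 0, "dz": 0.0005, "rx": 0, "ry": 0, "rz": 0}
    - {"fingers": 0.0, "dx": 0, "dy": 0, "dz": 0, "rx": 0, "ry": 0, "rz": 0}

```text
t: 49.55
tool_pos: [0.4862, 0.1382, 0.1239]
tcp_rot: [0.641, 0.767, 0.001, -0.0]
ft_force: [-1.6, 0.7, 8.3]
width: 0.008
grip_force: 4.3
```

Emit:
servo_tool:
  targets:
    - {"fingers": 0.0, "dx": 0, "dy": 0, "dz": -0.01, "rx": 0, "ry": 0, "rz": 0}
    - {"fingers": 0.0, "dx": 0, "dy": 0, "dz": -0.04, "rx": 0, "ry": 0, "rz": 0}
    - {"fingers": 0.0, "dx": 0, "dy": 0, "dz": -0.04, "rx": 0, "ry": 0, "rz": 0}
    - {"fingers": 0.0, "dx": 0, "dy": 0, "dz": -0.04, "rx": 0, "ry": 0, "rz": 0}
    - {"fingers": 0.0, "dx": 0, "dy": 0, "dz": 0, "rx": 0, "ry": 0, "rz": 0}
    - {"fingers": 0.0, "dx": 0, "dy": 0, "dz": 0, "rx": 0, "ry": 0, "rz": 0}

```text
t: 50.15
tool_pos: [0.486, 0.1375, 0.2538]
tcp_rot: [0.641, 0.767, 0.001, 0.0]
ft_force: [-0.2, 0.4, -1.3]
width: 0.003
grip_force: 0.0
```

```bash
python3 - <<'E'
from h import *
s,im=snap('wrist','w16'); s,m=st(); g=cv2.cvtColor(im,cv2.COLOR_RGB2GRAY)
e=w2px('wrist',[.4862,.138,.126],s); print('exp head',e); u,v=e.astype(int)
print(g[v-24:v+20:3,u-24:u+25:3])
_,a=snap('top','top6'); b0=cv2.imread('pics/top0.png')[...,::-1]
d=cv2.absdiff(a,np.ascontiguousarray(b0)).max(2)
for n,(x,y) in dict(bottle=(251,140),gauge=(395,220),cap=(237,208)).items(): print(n,d[y-12:y+12,x-12:x+12].mean())
E
```

```text
t 50.2 p [0.4852 0.1373 0.2526] q [-0.74  0.18  0.45  1.94 -0.09  1.05 -0.07] xang 1.7491 zax [-0.001 -0.    -1.   ] F [ 0.1  0.3 -0.6] M [-0.05  0.07  0.02] w 0.0002 0.0
exp head [256.55504966 183.05142277]
[[ 85 100 106 108 107 107  95  94 103 104 103 100 101 132 133  86  84]
 [ 85 213 227 227 224 156 114  99  95 104 124 136 139 222 222  83  86]
 [ 86 207 224 223 172  88  99  87  82  94  98 109 133 221 221  83  86]
 [ 71 199 224 215 160  79  40  47  45  43  62  95 163 222 221  85  84]
 [ 72 195 212 198 140  49  58  91  93  86  53  73 140 217 217  85  85]
 [ 77 183 207 202 128  79 110 145 156 141 108  58 161 224 224  85  87]
 [ 74 179 205 205 109 116 164 165 164 165 160 113 156 222 222  81  82]
 [ 67 176 205 204  91 141 167 167 169 167 167 137 175 225 226  96  93]
 [ 83 177 205 204 153 149 170 168 166 164 168 139 217 224 224 101 102]
 [ 54 142 206 207 207 144 168 170 169 170 162 133 225 224 226  48  48]
 [ 46 115 199 200 199 185 154 175 172 166 145 217 224 224 190  51  53]
 [ 47  80 201 199 213 223 221 200 196 206 225 225 224 225 186  52  55]
 [ 45  66 223 224 212 190 174 150 149 166 180 173 196 223 180  50  53]
 [ 75  99 142 150 156 160 161 178 174 173 165 161 160 156 132 103 130]
 [161 177 200 211 217 223 224 230 223 227 224 217 221 217 193 171 161]]
bottle 10.395833333333334
gauge 11.147569444444445
cap 11.98611111111111
```

```bash
python3 - <<'E'
from h import *
for f in('top0','top6'):
    a=cv2.cvtColor(cv2.imread(f'pics/{f}.png'),cv2.COLOR_BGR2HSV)[120:155,235:265]; r=((a[...,0]<6)|(a[...,0]>174))&(a[...,1]>150); y,x=np.nonzero(r); print(f,x.mean(),y.mean(),len(x))
a,b=[cv2.cvtColor(cv2.imread(f'pics/{f}.png'),cv2.COLOR_BGR2GRAY).astype(np.float32)[195:245,375:420] for f in('top0','top6')]; print(cv2.phaseCorrelate(a,b))
print(ctrl.hand_in())
E
```

```text
top0 17.5 14.5 2
top6 nan nan 0
((0.5055386204548178, 0.015047725325391781), 0.9728812705145942)
the job is handed in; nothing more can be done
None<stdin>:3: RuntimeWarning: Mean of empty slice.
  ret = ret.dtype.type(ret / rcount)
```

Job handed in at about 50 s: both brass weights stand in the pot, the cap is screwed home and the drift's collar sits on the tongue, judged by contact height and force; the gauge looks unmoved, but my last pixel check on the oil bottle was inconclusive (it was upright in the last picture showing it, mid-run, and I never touched it).

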